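Change the old keyhole holders for hook-in hanger arms on the bench tool upright

TASK

Refit the slotted tool upright on the bench. First take the two old tool holders off their studs (raise each until the stud heads are at the wide ends of its keyholes, draw it off) and stand them upright, wholly on the rubber mat. Then hang every hanger arm that lies on the bench in a free pair of slots, one arm per pair: press its two hook tabs fully in and push it down until the hooks have engaged, and let go; leave the bolted-on screwdriver clip and the other things on the bench where they are.

Things in the scene. Friction and masses are not known exactly. Their poses are not given: they have to be found in the camera images.
- panel: upright: fixed grey steel sheet 360 mm wide (y), 215 high, front face at x = 0, 6 mm thick, open space behind. Origin: at bench height under the middle of the front face; +x goes into the sheet (front looks to its -x), z up; yaw 1.77 to 2.07 rad. Four stations at y = -126, -42, 42, 126 mm, each with a pair of slots and, above, a pair of studs. Free: not covered by clip or a holder
- station0 (a point): station at panel y = -126: point on the front face midway between its two slots, at the height of their lower edges (125 mm). Slots go right through the sheet, centred 18 mm either side (panel y) of this point, each 17 mm wide, from z = 125 to 153 mm above the bench
- station1 (a point): same point of the station at panel y = -42. Studs (alike at every station): centred 22 mm either side of the station's middle, axis 190 mm above the bench, shaft 8 mm diameter and 8 mm long, then a head 16 mm diameter, 4 mm thick, ending 12 mm in front of the face
- station2 (a point): same point of the station at panel y = +42
- station3 (a point): same point of the station at panel y = +126
- arm0: hanger arm, bare steel, 0.2 to 0.43 kg; up to three alike, some absent. Origin: under its middle; +x towards its tabs, z up. Beam 20 mm wide, z = 0 to 36, x = -67.5 to 62.5; lip at its outer end (x = -67.5 to -59.5) up to z = 52. Back plate 54 wide, 68 high, back face at x = 67.5. Grip the beam across y near x = -5, pads at z 8 to 36
- arm1: like arm0, same frame. Tabs (alike on all): two, 10 mm wide, centred at y = -18 and 18, standing out of the back face: a neck 8 mm long at z = 56 to 64, then a 5 mm thick hook from z = 46 to 64; they end at x = 80.5. Centred in the slots' height for pressing in when the underside is 84 mm above the bench
- arm2: like arm0, same frame. All arms start standing on their underside on the bench, x axis at yaw 1.2 to 1.95 rad. Seated: axes along the panel's, back face on the panel (origin 67 to 70 mm in front of it), necks on the slots' lower edges, hooks 10 mm below these behind the sheet; held level the underside is then 69 mm above the bench; let go, the outer end sags 0.03 to 0.06 rad, origin at 65 to 67 mm
- holder0: one of two old tool holders, dark steel, 0.2 to 0.43 kg, each hung over the slots of one station. Origin: lower edge of the back face, mid width; -x away from panel, z up, axes as the panel's. Back plate 74 wide, 5 thick, 110 high; shelf 74 wide, 6 thick from its foot to x = -100; on it a middle rib 18 mm wide, top z = 46: grip the rib across y near x = -70, pads at z 14 to 46
- holder1: the other old holder, exactly like holder0 (same frame and keyholes)
- holder1_mid (a point): the same point of holder1 as holder0_mid of holder0
- holder0_mid (a point): middle of holder0's footprint: holder x = -50, y = 0, z = 0 mm, on its flat underside, on which it stands by itself
- holder0_key (a point): midway between the centres of the wide parts of holder0's two keyholes (back face, z = 70 mm; keyholes at y = -22 and 22). Wide part 24 mm wide, z = 58 to 82; narrow part 11 mm wide, z = 82 to 100. Hung, the studs are at the top of the narrow parts (holder origin 94 mm above the bench); raised 26 mm (4 to spare each way) it comes straight off to -x within 13 mm
- mat: black rubber mat, fixed flat on the bench, 150 (x) by 200 (y) mm, 4 mm thick; origin: centre of its underside, z up
- clip: clip with a screwdriver, bolted for good over the slots of one station, 60 mm wide (y), reaching 28 mm out from the panel; that station is not free. Origin: centre of its back, on the panel's front face, 139 mm above the bench; axes as the panel's
- spray_can: bystander: pale spray can, 60 mm diameter, 180 mm high, standing; origin at the centre of its underside
- hammer: bystander: hammer lying on the bench, 260 mm long; handle to its -x
- driver: bystander: screwdriver lying on the bench, about 200 mm long; handle to its -x
Things that resemble listed ones, but are neither listed nor needed, are in the scene too. Leave any pink look-alike of the arm1 alone.

How it is judged:
On the way, in this order (a step that is already met when the one before it is completed fails the run):
1. both old holders are off their studs and stand upright on the rubber mat (x of holder0_mid in the frame of mat between -0.04 and 0.04 m and y of holder0_mid in the frame of mat between -0.07 and 0.07 m and height (world z) of each of holder0_mid, holder1_mid below 0.008 m and angle between each of holder0, holder1's own z axis and vertical below 0.08 rad and linear speed of each of holder0, holder1 below 0.02 m/s and x of holder1_mid in the frame of mat between -0.04 and 0.04 m and y of holder1_mid in the frame of mat between -0.07 and 0.07 m), for 0.3 s.
2. every hanger arm present is hooked into the upright and down (x of arm0 in the frame of panel between -0.0735 and -0.0635 m and z of arm0 in the frame of panel between 0.06 and 0.073 m and angle between the x axis of each of arm0, arm1, arm2 and the x axis of panel, either way round below 0.12 rad and angle between each of arm0, arm1, arm2's own z axis and vertical below 0.12 rad and linear speed of each of arm0, arm1, arm2 below 0.02 m/s and x of arm1 in the frame of panel between -0.0735 and -0.0635 m and z of arm1 in the frame of panel between 0.06 and 0.073 m and x of arm2 in the frame of panel between -0.0735 and -0.0635 m and z of arm2 in the frame of panel between 0.06 and 0.073 m), for 0.2 s.
At the end, for the whole second after the job is handed in: Both holders upright (0.08 rad) and still on the mat, footprint's middle within 40 mm (mat x) and 70 mm (mat y) of its centre; every arm present hooked in: back plate within 6 mm of the front face, origin 60 to 73 mm above the bench, square and level within 0.12 rad, at rest (all of step 1 and all of step 2); the robot touches nothing.
It fails at once if the spray can is shoved away or knocked over (moved over 40 mm) (distance of spray_can from where it was at the start of the episode above 0.04 m).
It fails at once if the hammer is shoved away or knocked over (moved over 40 mm) (distance of hammer from where it was at the start of the episode above 0.04 m).
It fails at once if the driver is shoved away or knocked over (moved over 40 mm) (distance of driver from where it was at the start of the episode above 0.04 m).
Of arm0, arm1, arm2 only 2 to 3 are there at a start; the rules pass over those that are not, and their reading is None.
At some moment in a run one of arm0, arm1, arm2 may be knocked a few centimetres aside while the robot is not near it.
It also fails if it takes over 210 s, if anything falls off the work surface, if the arm or the gripper's body presses on something with over 40 N, if the wrist force passes 120 N, or if a joint passes its speed limit or range.

ROBOT

A 6-joint arm with a two-finger parallel gripper is mounted at the origin on the work surface. World frame = base frame: x ahead of the robot, y to its left, z up, the work surface at z = 0. Lengths are in m, angles in rad, forces in N, time in s.
With the tool pointing down it reaches from about 0.275 to 1 m from the base axis. Payload 8.4 kg.
Tool frame: the origin (TCP) lies at the very end of the fingers, on their centre line; the grasp point (between the pads) lies robot.grip_point_offset behind it (robot.grip_point_offset is the distance from the TCP to the grasp point, in m); z points along the fingers, y is the line along which they close (so a half turn about z gives the same grasp; the last joint's range is limited). The gripper opens to 85 mm and grips with 20 to 120 N. Pads are 22 mm wide; open, the fingers measure 114 mm over their backs; the gripper's body (76 mm by 85 mm) begins 54 mm behind the grasp point. The pads swing forward as they close: fully open they stand 13 mm farther back than shut.
Start: joints at [1.268, 0.353, 1.633, -0, 1.155, -0.002], TCP at [0.185, 0.597, 0.192] pointing down, gripper open.
Joint ranges: [-2.63, 2.63], [-0.92, 2.1], [0.06, 2.66], [-1.3, 4.44], [0, 2.69], [-3.02, 3.02]. Speed limits (rad/s): [2.22, 2.22, 2.79, 3.14, 3.14, 3.14].

INTERFACE

Orientations are given as a 3x3 rotation matrix whose columns are the frame's x, y, z axes.
In Python, from rig import robot, viewer gives the robot as it stands.
- The arm moves only by the shell command python3 -m handwheel 'ROWS'. ROWS is JSON, a list of rows, each a list of 3 entries, a list of its own where there are three numbers: the turn, a rotation vector about the tool's x, y, z in degrees, then the shift along the tool's x, y, z in cm, then the opening in per cent of the stroke, from 0 (shut) to 100 (fully open). In form: [[[wx, wy, wz], [tx, ty, tz], hand], ...]. A call has 1 to 20 rows; each row is the pose to reach, as a shift and turn from the pose commanded when the call began, along the tool's axes at that moment; what a row does not reach only later rows make up. A row lasts 1/8 s, in which the tool goes at most 62.5 mm and 10.7 degrees, less where a joint would pass 70% of its speed; a pose out of reach is approached as far as the arm can. A call with a gripper value outside its range is refused whole. The fingers move at their own pace and stop on an object; the grip force is fixed at half the most. Time passes only in rows, so rows that repeat a pose let the fingers close. It gives the time, the measured TCP pose, the force, the opening and the grip force at its end, in the units of the state.
- robot.get_obs(): the state, without advancing time (a new reading comes with each control period).
- viewer.grab_frame(name): name is "scene" or "side" or "wrist"; returns a dict with "img" (384x512x3 uint8, red, green, blue), "fx", "fy", "cx", "cy" (pixels), "dist_coeffs" ([k1, k2, p1, p2, k3] as OpenCV has them; the pictures are not rectified), "eye" and "orientation" of the camera in the world; the wrist camera has in their place "mount" (4x4, takes a point from camera to tool coordinates, whose origin is the TCP and whose axes are the flange's). Camera axes: x right, y down, z forward; pixel columns grow to the right and rows downward; lengths in m; the calibration is good to about 2 mm. A picture is of the moment at which its call begins: read the wrist's pose just before it. There is no depth.
- robot.hand_in(): hands the job in; it is judged then, once.
The state is a dict: "time_s": time; "q": joint angles; "joint_vel": joint speeds; "joint_torque": joint torques, N m; "position": TCP position; "orientation": TCP orientation; "ft_force": force on the tool from outside, world axes, zero at the start; "torque": the same for the moment, N m; "grip_width": opening from 0.0 (shut) to 1.0 (fully open); "finger_force": force on a finger pad.
Only numpy, scipy, OpenCV 4.12 (cv2) and the standard library are available. Lean on these libraries where they do the work, as an engineer would, in place of code of your own. Each camera call takes 0.05 s, during which the arm holds its last target. There are 200 camera calls.

## Working session

There is one attempt and no reset: what is moved stays moved. The work goes in short steps, Python scripts to look and compute and a shell command to move; the robot and the scene stay as the last step left them, time stands still between calls to the robot, and variables do not carry over. Pictures are saved under pics/ and viewed, at most 14 in all, crops included, and the job is handed in when it is done.

```bash
ls; mkdir -p pics
cat > h.py <<'E'
import numpy as np, cv2
from rig import robot, viewer
def cam(name):
    o=robot.get_obs(); f=viewer.grab_frame(name)
    K=np.array([[f['fx'],0,f['cx']],[0,f['fy'],f['cy']],[0,0,1.]]); d=np.array(f['dist_coeffs'],float)
    if name=='wrist':
        T=np.eye(4);T[:3,:3]=o['orientation'];T[:3,3]=o['position'];M=T@np.array(f['mount']);R,e=M[:3,:3],M[:3,3]
    else: R,e=np.array(f['orientation']),np.array(f['eye'])
    return dict(img=f['img'],K=K,d=d,R=R,e=e)
def rays(c,px):
    p=cv2.undistortPoints(np.array(px,float).reshape(-1,1,2),c['K'],c['d']).reshape(-1,2)
    return np.c_[p,np.ones(len(p))]@c['R'].T
def onz(c,px,z):
    r=rays(c,px); return c['e']+r*((z-c['e'][2])/r[:,2])[:,None]
def proj(c,P):
    P=(np.array(P,float).reshape(-1,3)-c['e'])@c['R']
    return cv2.projectPoints(P,np.zeros(3),np.zeros(3),c['K'],c['d'])[0].reshape(-1,2)
def save(c,n,s=1.5):
    cv2.imwrite('pics/'+n,cv2.resize(c['img'][:,:,::-1],None,fx=s,fy=s,interpolation=cv2.INTER_CUBIC))
E
python3 - <<'E'
from h import *
import pickle
np.set_printoptions(precision=4,suppress=True)
print(robot.grip_point_offset)
D={}
for n in ['scene','side','wrist']:
    D[n]=cam(n); save(D[n],n+'0.png'); print(n,D[n]['e'],D[n]['R'][:,2],D[n]['K'][0,0])
pickle.dump(D,open('d0.pkl','wb'))
o=robot.get_obs();print(o['time_s'],o['orientation'])
E
```

```text
pics
0.0187
scene [ 1.5759 -0.3313  1.3871] [-0.6292  0.0968 -0.7712] 479.60171995428004
side [ 0.462  -1.0095  0.8714] [ 0.0522  0.7479 -0.6618] 409.83700366390366
wrist [0.1186 0.6175 0.3739] [ 0.2617 -0.0823 -0.9616] 291.7318389766467
0.15 [[-0.9551  0.2963 -0.0003]
 [ 0.2963  0.9551 -0.001 ]
 [ 0.     -0.0011 -1.    ]]
```

View pics/scene0.png

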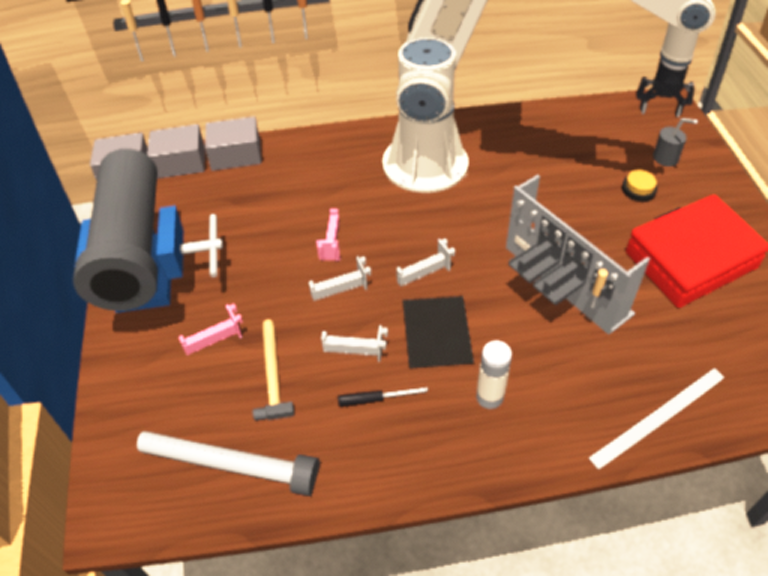

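View pics/side0.png

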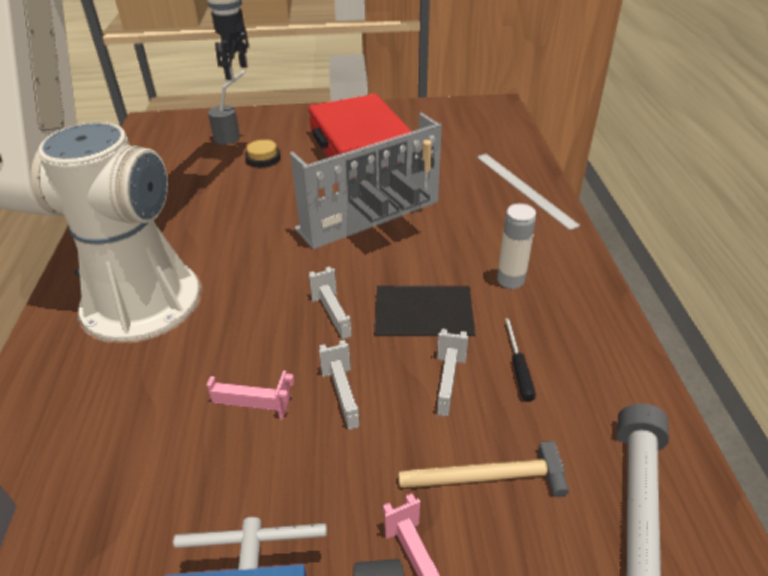

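Scene (1.5x px): the mat is at about (404–472, 297–367). White arms are at (340,285), (425,262) and (355,343). The panel runs (513,190)–(645,320), with the clip at its right end (600,285) and the holders on the middle stations. Side view: the arms are at (330,300), (340,385) and (450,370), and the mat is at (376–474, 287–335).

Run:
```python
from h import *
import pickle
np.set_printoptions(precision=3,suppress=True)
D=pickle.load(open('d0.pkl','rb'))
for n in ['scene','side']:
    c=D[n]; g=cv2.cvtColor(c['img'],cv2.COLOR_RGB2HSV); 
    # mat: dark, find contour nearest expected
    m=(c['img'].max(2)<45).astype(np.uint8); k,_=cv2.findContours(m,0,2)
    exp=np.array([438,332])/1.5 if n=='scene' else np.array([425,310])/1.5
    for q in k:
        if cv2.contourArea(q)>500 and cv2.pointPolygonTest(q,tuple(map(float,exp)),False)>0:
            r=cv2.minAreaRect(q); b=cv2.approxPolyDP(q,5,True).reshape(-1,2); print(n,'mat',b.tolist(),'\n',onz(c,b,.004)[:,:2])
    # arms white: use low saturation bright
    m=((g[:,:,1]<60)&(g[:,:,2]>130)).astype(np.uint8); k,_=cv2.findContours(m,0,2)
    for q in k:
        a=cv2.contourArea(q)
        if 150<a<1500:
            M=cv2.moments(q); x,y=M['m10']/M['m00'],M['m01']/M['m00']
            r=cv2.fitLine(q,cv2.DIST_L2,0,.01,.01).ravel(); P=onz(c,[[x-10*r[0],y-10*r[1]],[x,y],[x+10*r[0],y+10*r[1]]],.03)
            v=P[2]-P[0]; print(n,int(a),(x*1.5,y*1.5),P[1,:2],'yaw',np.arctan2(v[1],v[0])%np.pi)
a=D['scene']['img'][110:230,330:440]; b=D['side']['img'][65:170,190:300]
z=lambda i:cv2.resize(i[:,:,::-1],(400,int(400*i.shape[0]/i.shape[1])),interpolation=cv2.INTER_CUBIC)
A=np.zeros((600,800,3),np.uint8);A[:z(a).shape[0],:400]=z(a);A[:z(b).shape[0],400:]=z(b);cv2.imwrite('pics/crop1.png',A)
```

```text
scene 151 (165.13696369636963, 569.4719471947194) [ 1.086 -0.724] yaw 1.527434483442448
scene 1438 (223.42854659248957, 458.04589707927676) [ 0.862 -0.6  ] yaw 1.2025057557251426
scene 875 (655.0859508852084, 418.59366076527704) [0.94  0.321] yaw 1.9655677321001526
scene 581 (494.0598106712564, 370.9604130808949) [0.753 0.006] yaw 2.7526909638040564
scene 371 (353.79582210242586, 343.4737196765499) [ 0.621 -0.292] yaw 1.3851702883672878
scene 352 (340.0276595744681, 281.51985815602836) [ 0.431 -0.3  ] yaw 1.94876431877046
scene 345 (426.2797101449275, 263.97898550724636) [ 0.414 -0.08 ] yaw 2.021044366348737
scene 247 (205.6973684210526, 245.2074898785425) [ 0.243 -0.633] yaw 3.07989285042447
scene 1327 (568.508854559156, 245.89299171062547) [0.421 0.292] yaw 0.471163415455768
scene 966 (423.73395445134565, 169.93607660455484) [ 0.066 -0.018] yaw 1.420463313028041
scene 1441 (111.0636489767603, 189.9318418314256) [-0.033 -0.913] yaw 3.111613509092731
scene 526 (172.7901234567901, 141.12393162393164) [-0.218 -0.739] yaw 1.7457285100478768
scene 520 (230.3924111431316, 132.980307396733
[... 209 characters left out ...]
066942933
side 592 (339.96244725738393, 376.1130801687764) [ 0.424 -0.281] yaw 1.7368177950234545
side 572 (449.4104020979021, 363.4016608391608) [ 0.624 -0.269] yaw 1.3445488892091115
side 439 (329.25540386803186, 295.9988623435722) [ 0.407 -0.064] yaw 1.8673520013817897
side 425 (514.4029411764706, 256.1482352941176) [0.815 0.03 ] yaw 1.088227601135929
side 197 (521.5455696202531, 213.63417721518988) [0.871 0.19 ] yaw 0.38638481661907514
side 438 (528.9006849315069, 191.9052511415525) [0.913 0.283] yaw 1.9845102912844046
side 652 (346.56825153374234, 75.32745398773005) [0.477 1.078] yaw 1.4506239895818882
side 238 (348.71533613445376, 9.436974789915967) [0.508 1.811] yaw 2.9122856131167354
```

View pics/crop1.png

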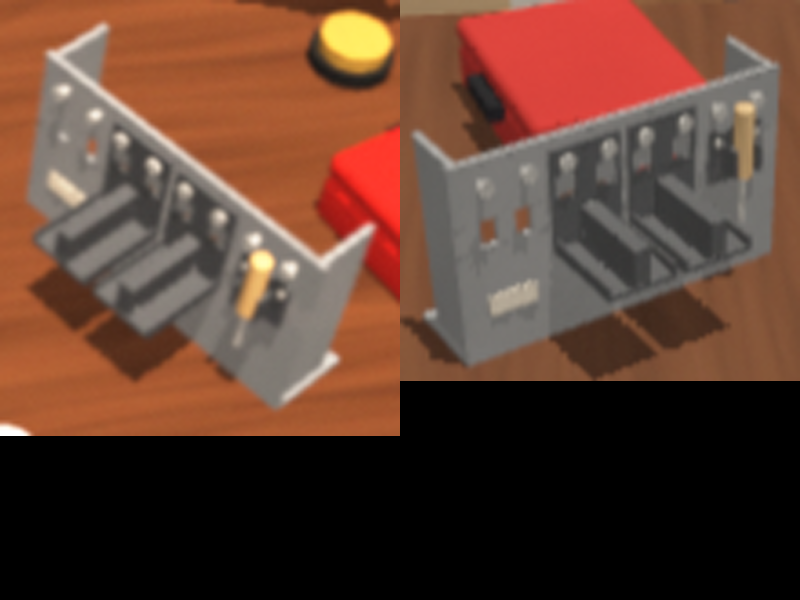

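View pics/wrist0.png

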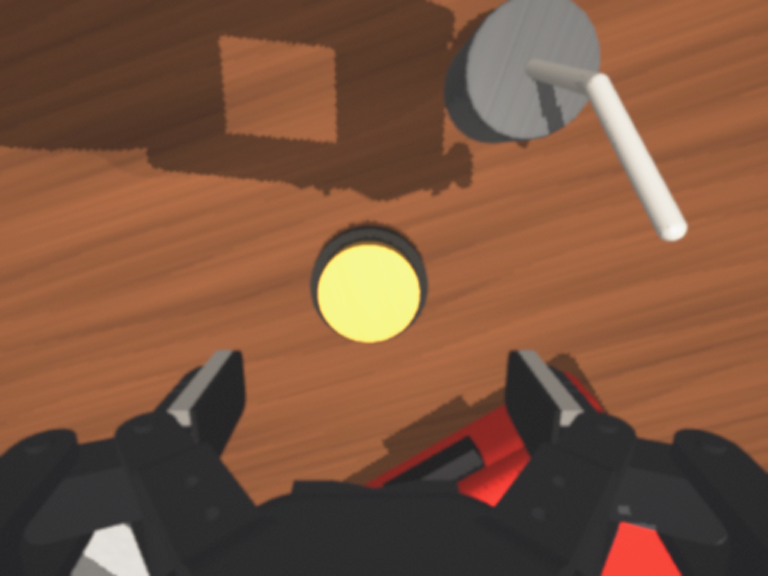

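The crops show station 3 free at the left (two slots). Holders are on stations 2 and 1 (crop px (100,230) and (165,285)) and the clip is on station 0. The panel's corners are readable in both views. The wrist picture shows only clutter behind the panel.

Run:
```python
from h import *
import pickle
np.set_printoptions(precision=4,suppress=True)
D=pickle.load(open('d0.pkl','rb'))
S,B=D['scene'],D['side']
ms=np.array([(404,297),(463,297),(472,365),(411,367)])/1.5; mb=np.array([(377,287),(471,287),(474,335),(376,333)])/1.5
print(onz(S,ms,.004)[:,:2]); print(onz(B,mb,.004)[:,:2])
print(S['img'][220,290],B['img'][206,283])
ps=[(344.3,124.85),(418.6,183.7),(406.5,221.4),(337.4,166.4)]; pb=[(204.3,110.4),(294,82.9),(291.8,133.2),(208.7,165.4)]
for c,p in ((S,ps),(B,pb)):
    P=np.r_[onz(c,p[:2],.215),onz(c,p[2:],0)]; print(P[:,:2].ravel(), 'w',np.linalg.norm(P[0]-P[1]),'yaw of x', np.arctan2(*(P[0]-P[1])[[1,0]])-np.pi/2, np.arctan2(*(P[3]-P[2])[[1,0]])-np.pi/2)
o=robot.get_obs(); print(o['position'])
```

```text
[[ 0.4876 -0.1506]
 [ 0.5144 -0.008 ]
 [ 0.7122 -0.0327]
 [ 0.6918 -0.1709]]
[[ 0.5082 -0.0151]
 [ 0.7088 -0.0341]
 [ 0.6887 -0.1765]
 [ 0.4969 -0.1531]]
[58 52 46] [57 52 50]
[0.3731 0.1454 0.685  0.308  0.6816 0.3154 0.378  0.1397] w 0.35170196215285604 yaw of x -4.231774372419826 -4.187772080030783
[0.3749 0.1459 0.6843 0.3047 0.6868 0.3152 0.3692 0.1414] w 0.34773439562860364 yaw of x -4.23838199796538 -4.211523790950645
[0.185  0.5966 0.1916]
```

```bash
cat >> h.py <<'E'
PC=np.array([.529,.2265]); PY=2.05
def pan(x,y,c=None,yaw=None):
    c=PC if c is None else c; yaw=PY if yaw is None else yaw
    return c+x*np.array([np.cos(yaw),np.sin(yaw)])+y*np.array([-np.sin(yaw),np.cos(yaw)])
def go(P,yaw,o=None):
    "shift (cm, tool axes) and turn (deg) to TCP at P pointing down with tool x at yaw"
    o=o or robot.get_obs(); R=np.array(o['orientation']); 
    T=np.array([[np.cos(yaw),np.sin(yaw),0],[np.sin(yaw),-np.cos(yaw),0],[0,0,-1]])
    w=np.degrees(cv2.Rodrigues(R.T@T)[0].ravel()); s=R.T@(np.array(P)-o['position'])*100
    print('turn',np.round(w,2),'shift',np.round(s,2),'t',o['time_s'],'F',np.round(o['ft_force'],1),'w',round(o['grip_width'],3),'ff',np.round(o['finger_force'],1))
E
python3 -c "
from h import *
go([*pan(-.12,0),.34],PY)"
```

```text
turn [-6.000e-02  2.000e-02  4.531e+01] shift [-52.25 -33.7  -14.8 ] t 0.15 F [ 0.4 -0.4  0.1] w 1.0 ff 0.0
```

```bash
python3 -m handwheel '[[[0,0,0],[0,0,-6],100],[[0,0,0],[0,0,-12],100],[[0,0,0],[0,0,-14.8],100],[[0,0,10],[-5,-3,-14.8],100],[[0,0,20],[-10,-6.5,-14.8],100],[[0,0,30],[-15,-10,-14.8],100],[[0,0,45.3],[-52.25,-33.7,-14.8],100],[[0,0,45.3],[-52.25,-33.7,-14.8],100],[[0,0,45.3],[-52.25,-33.7,-14.8],100],[[0,0,45.3],[-52.25,-33.7,-14.8],100],[[0,0,45.3],[-52.25,-33.7,-14.8],100],[[0,0,45.3],[-52.25,-33.7,-14.8],100],[[0,0,45.3],[-52.25,-33.7,-14.8],100],[[0,0,45.3],[-52.25,-33.7,-14.8],100],[[0,0,45.3],[-52.25,-33.7,-14.8],100],[[0,0,45.3],[-52.25,-33.7,-14.8],100],[[0,0,45.3],[-52.25,-33.7,-14.8],100],[[0,0,45.3],[-52.25,-33.7,-14.8],100]]'
python3 - <<'E'
from h import *
import pickle
go([*pan(-.12,0),.34],PY)
c=cam('wrist'); save(c,'w1.png'); pickle.dump(c,open('w1.pkl','wb'))
for y in (-126,-42,42,126):
    print(y,np.round(proj(c,[[*pan(0,y/1e3),.215],[*pan(-.1,y/1e3),.14],[*pan(-.012,y/1e3),.19]])*1.5).tolist())
E
```

```text
time_s: 2.4
position: [0.584, 0.1211, 0.3404]
orientation: [[-0.462, 0.887, 0.0], [0.887, 0.462, 0.0], [-0.0, 0.0, -1.0]]
ft_force: [0.1, 0.3, 1.1]
grip_width: 1.0
finger_force: 0.0
turn [0.02 0.   0.08] shift [-0.11 -0.02  0.04] t 2.4 F [0.1 0.3 1.1] w 1.0 ff 0.0
-126 [[571.0, 73.0], [519.0, 215.0], [554.0, 99.0]]
-42 [[440.0, 74.0], [422.0, 215.0], [434.0, 99.0]]
42 [[309.0, 74.0], [326.0, 215.0], [315.0, 99.0]]
126 [[177.0, 73.0], [229.0, 214.0], [195.0, 98.0]]
```

View pics/w1.png

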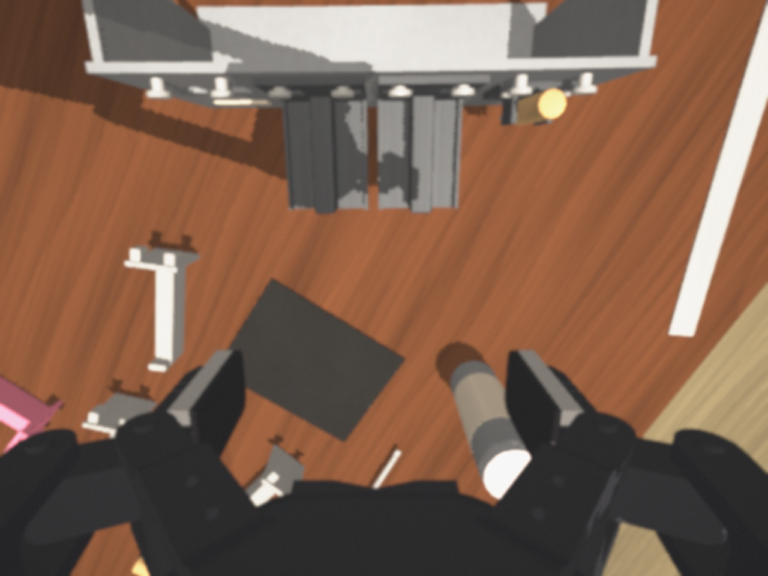

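Wrist view 1: the panel's top front edge runs (87,72)–(655,66), with rib ends at (325,212) and (422,211). The mat's corners are (272,279), (404,359) and (345,440).

Run:
```python
from h import *
import pickle
np.set_printoptions(precision=4,suppress=True)
c=pickle.load(open('w1.pkl','rb'))
P=onz(c,np.array([(87,72.5),(655,67)])/1.5,.215)[:,:2]; d=P[0]-P[1]; print('panel',P,P.mean(0),np.linalg.norm(d),np.arctan2(d[1],d[0])-np.pi/2+2*np.pi)
cen=P.mean(0); yaw=(np.arctan2(d[1],d[0])-np.pi/2)%(2*np.pi)
R=onz(c,np.array([(325,211),(422,211)])/1.5,.14)[:,:2]
st=onz(c,np.array([(157,85),(221,85),(522,82),(587,82)])/1.5,.19)[:,:2]
for nm,Q in (('rib',R),('stud',st)):
  for q in Q-cen: print(nm,q@[np.cos(yaw),np.sin(yaw)],q@[-np.sin(yaw),np.cos(yaw)])
print('mat',onz(c,np.array([(272,279),(404,359),(345,440)])/1.5,.004)[:,:2])
can=onz(c,np.array([(508,475)])/1.5,.18);print('can',can)
# edges of panel top: column scan
g=c['img'].mean(2)
for x in (70,120,300,380,425): print(x,g[38:62,x].astype(int))
```

```text
panel [[0.367  0.1418]
 [0.6856 0.3115]] [0.5263 0.2267] 0.361044325521466 2.0602183732726127
rib -0.09776163558330382 0.04149544997167012
rib -0.09853038057006369 -0.04291366466372473
stud -0.003700502158322315 0.1489223901420468
stud -0.0037630076320354297 0.10465803005505167
stud -0.0037020812769795394 -0.10515107829874076
stud -0.00443764026913393 -0.15009019601661627
mat [[ 0.5083 -0.0064]
 [ 0.7042 -0.0263]
 [ 0.6905 -0.1706]]
can [[ 0.794  -0.0141  0.18  ]]
70 [ 99 100 125 169 205 215 217 217 214 202 170 128 100  88  73  63  60  58
  58  57  58  60  59  59]
120 [ 98 101 125 172 211 223 225 226 225 215 178 134 110 104 103 104 103 102
 102  98  94  90  89  88]
300 [228 228 228 228 227 228 227 223 203 155 117 116 129 138 139 139 132 112
  84  68  72  83  95  98]
380 [169 211 223 225 225 224 217 185 141 110 101 100  98  94  89  85  85  86
  82  78  79  88 113 144]
425 [204 215 217 218 217 211 184 135 104 101 102 102 101 101 100  98  98  97
  96  98  99  99 100 100]
```

```bash
sed -i 's/^PC=.*/PC=np.array([.5262,.2267]); PY=2.061; MC=np.array([.600,-.090]); MY=1.472/' h.py; python3 -c "
from h import *
go([*pan(-.07,-.042),.107],PY)"
```

```text
turn [ 0.02  0.   -0.56] shift [ 5.1   4.02 23.34] t 2.45 F [-0.1  0.2 -0.4] w 1.0 ff 0.0
```

```bash
python3 -m handwheel '[[[0,0,-0.56],[5.1,4.02,5],60],[[0,0,-0.56],[5.1,4.02,10],60],[[0,0,-0.56],[5.1,4.02,15],60],[[0,0,-0.56],[5.1,4.02,20],60],[[0,0,-0.56],[5.1,4.02,23.3],60],[[0,0,-0.56],[5.1,4.02,23.3],60],[[0,0,-0.56],[5.1,4.02,23.3],60],[[0,0,-0.56],[5.1,4.02,23.3],0],[[0,0,-0.56],[5.1,4.02,23.3],0],[[0,0,-0.56],[5.1,4.02,23.3],0],[[0,0,-0.56],[5.1,4.02,23.3],0],[[0,0,-0.56],[5.1,4.02,23.3],0],[[0,0,-0.56],[5.1,4.02,23.3],0],[[0,0,-0.56],[5.1,4.02,23.3],0]]'
```

```text
time_s: 4.2
position: [0.5965, 0.184, 0.1071]
orientation: [[-0.47, 0.883, -0.0], [0.883, 0.47, -0.0], [0.0, -0.0, -1.0]]
ft_force: [-0.8, 0.1, 0.1]
grip_width: 0.005
finger_force: 0.0
```

Run:
```python
from h import *
c=cam('wrist'); save(c,'w2.png')
s=cam('side'); a=s['img'][60:180,180:310]; cv2.imwrite('pics/s2.png',cv2.resize(a[:,:,::-1],None,fx=5,fy=5,interpolation=2))
```

```text
(no output)
```

View pics/w2.png

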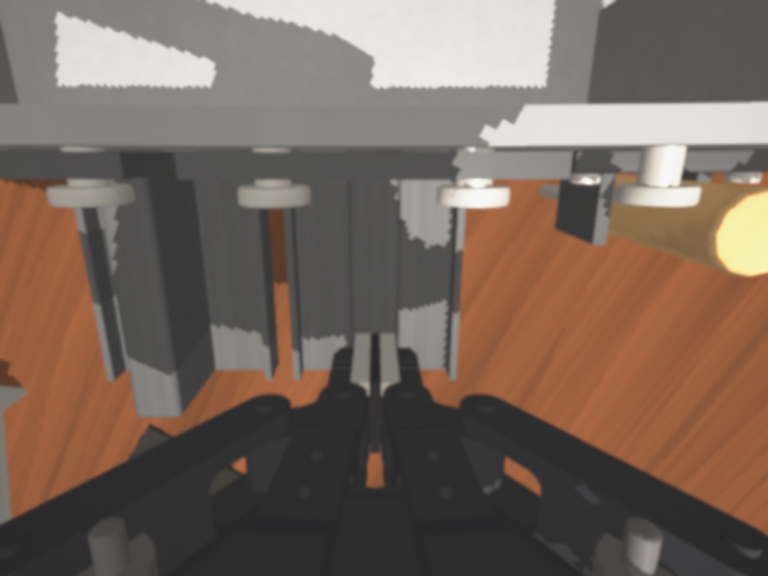

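View pics/s2.png

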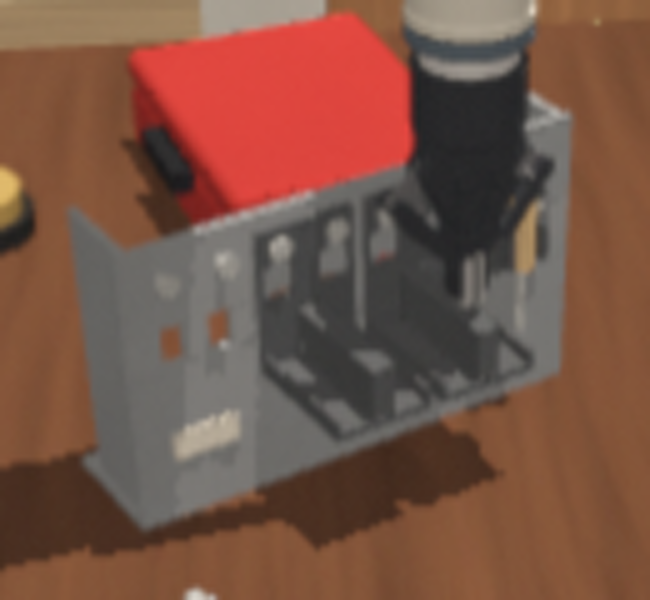

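The wrist view shows the fingers fully shut at (375,340). The right-hand rib seems to lie straight under them at (350–400, 180–330), and the side crop also shows no rib held. I'll compare this with projections.

Run:
```python
from h import *
c=cam('wrist'); o=robot.get_obs(); p=np.array(o['position'])
pr=lambda *P:print(np.round(proj(c,np.array(P))*1.5).tolist())
pr(p,p+[0,0,.0187])
for z0 in (.094,.06): pr(*[[*pan(x,y),z0+z] for x,y,z in ((-.1,.033,.046),(-.1,.051,.046),(-.1,.005,.006),(-.1,.079,.006),(-.1,-.033,.046),(-.1,-.051,.046),(-.1,-.079,.006))])
pr(*[[*pan(-.012,y),.19] for y in (.064,.02,-.02,-.064)])
```

```text
[[374.0, 318.0], [374.0, 334.0]]
[[181.0, 419.0], [135.0, 419.0], [276.0, 370.0], [120.0, 371.0], [352.0, 418.0], [398.0, 418.0], [452.0, 370.0]]
[[213.0, 376.0], [174.0, 376.0], [290.0, 341.0], [155.0, 341.0], [355.0, 376.0], [394.0, 376.0], [442.0, 340.0]]
[[-108.0, 204.0], [97.0, 205.0], [277.0, 205.0], [472.0, 205.0]]
```

Run:
```python
from h import *
c=cam('side'); o=robot.get_obs(); p=np.array(o['position']);print(p,o['grip_width'],o['finger_force'],o['time_s'])
pr=lambda *P:print(np.round((proj(c,np.array(P))-[180,60])*5).tolist())
pr(p,p+[0,0,.0187],p+[0,0,.05])
pr(*[[*pan(x,y),.094+z] for x,y,z in ((-.1,.033,.046),(-.1,.051,.046),(-.1,.033,.006),(-.1,-.033,.046),(-.1,-.051,.046),(-.1,-.033,.006),(-.005,-.042,.046))])
```

```text
[0.59652028 0.18406321 0.10715209] -0.00071809824467695 0.0 4.4
[[462.0, 346.0], [462.0, 322.0], [463.0, 282.0]]
[[392.0, 358.0], [369.0, 366.0], [393.0, 409.0], [476.0, 327.0], [498.0, 319.0], [475.0, 378.0], [409.0, 263.0]]
```

```bash
python3 -m handwheel '[[[0,0,0],[0,0,0],60],[[0,0,0],[0,0,0],60],[[0,0,0],[0,0,0],60],[[0,0,0],[0,0,0],60],[[0,0,0],[0,0,0],60]]' | grep -v orient
python3 - <<'E'
from h import *
c=cam('wrist'); s=cam('side'); a=s['img'][90:150,235:305]; b=c['img'][110:330,100:400]
A=np.zeros((600,800,3),np.uint8); z=lambda i,w:cv2.resize(i[:,:,::-1],(w,int(w*i.shape[0]/i.shape[1])),interpolation=2)
A[:z(b,450).shape[0],:450]=z(b,450); A[:z(a,350).shape[0],450:]=z(a,350); cv2.imwrite('pics/w3.png',A)
E
```

```text
time_s: 5.03
position: [0.5965, 0.184, 0.1072]
ft_force: [-0.8, 0.2, -0.1]
grip_width: 0.602
finger_force: 0.0
```

View pics/w3.png

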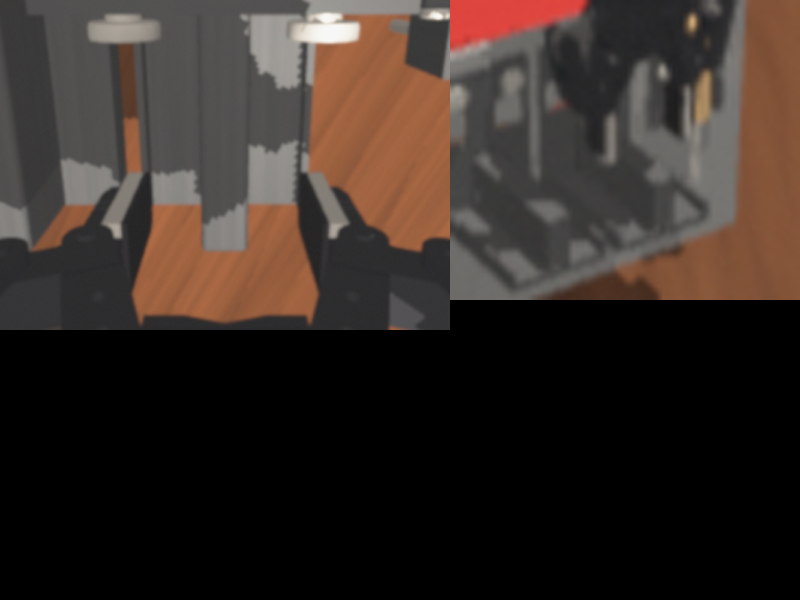

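The fingers straddle the rib line, but in both views their tips end above the rib top. I'll measure the tip height relative to the reported TCP.

Run:
```python
from h import *
o=robot.get_obs(); p=np.array(o['position']); R=np.array(o['orientation'])
c=cam('wrist'); s=cam('side')
for dz in (0,.01,.02,.03,.04,.05):
    q=[p+R@[.011,y,-dz] for y in (0,.0255,-.0255)]; q2=[p+R@[x,y,-dz] for y in (.0255,-.0255) for x in (.011,-.011)]
    print(dz,np.round(proj(c,q)*1.5).tolist(),'crop w3 L',np.round((proj(c,q)[1:]-[100,110])*1.5).tolist(),'side crop w3',np.round((proj(s,q2)-[235,90])*5+[450,0]).tolist())
```

```text
0 [[375.0, 294.0], [433.0, 294.0], [316.0, 294.0]] crop w3 L [[283.0, 129.0], [166.0, 129.0]] side crop w3 [[658.0, 177.0], [677.0, 192.0], [597.0, 200.0], [615.0, 214.0]]
0.01 [[375.0, 301.0], [436.0, 301.0], [313.0, 301.0]] crop w3 L [[286.0, 136.0], [163.0, 136.0]] side crop w3 [[659.0, 165.0], [677.0, 179.0], [597.0, 187.0], [615.0, 202.0]]
0.02 [[375.0, 310.0], [439.0, 309.0], [310.0, 310.0]] crop w3 L [[289.0, 144.0], [160.0, 145.0]] side crop w3 [[659.0, 152.0], [677.0, 167.0], [597.0, 174.0], [615.0, 189.0]]
0.03 [[375.0, 319.0], [443.0, 319.0], [306.0, 319.0]] crop w3 L [[293.0, 154.0], [156.0, 154.0]] side crop w3 [[659.0, 140.0], [678.0, 154.0], [597.0, 162.0], [615.0, 176.0]]
0.04 [[375.0, 329.0], [448.0, 329.0], [302.0, 329.0]] crop w3 L [[298.0, 164.0], [152.0, 164.0]] side crop w3 [[659.0, 127.0], [678.0, 141.0], [597.0, 149.0], [615.0, 163.0]]
0.05 [[375.0, 341.0], [453.0, 341.0], [297.0, 341.0]] crop w3 L [[303.0, 176.0], [147.0, 176.0]] side crop w3 [[660.0, 114.0], [678.0, 128.0], [597.0, 136.0], [615.0, 150.0]]
```

The tips end about 40 mm above the reported TCP in both views, so the tool really is shorter than stated. I'll lower in steps while watching the force.

```bash
python3 -m handwheel '[[[0,0,0],[0,0,2],60],[[0,0,0],[0,0,2],60],[[0,0,0],[0,0,2.6],60],[[0,0,0],[0,0,2.6],60],[[0,0,0],[0,0,2.6],60]]' | grep -v orient;  python3 -m handwheel '[[[0,0,0],[0,0,0.5],60],[[0,0,0],[0,0,0.5],60],[[0,0,0],[0,0,0.5],0],[[0,0,0],[0,0,0.5],0],[[0,0,0],[0,0,0.5],0],[[0,0,0],[0,0,0.5],0],[[0,0,0],[0,0,0.5],0],[[0,0,0],[0,0,0.5],0]]' | grep -v orient
```

```text
time_s: 5.85
position: [0.5967, 0.1841, 0.0813]
ft_force: [0.1, -0.0, 0.0]
grip_width: 0.605
finger_force: 0.0
time_s: 6.85
position: [0.5967, 0.184, 0.0762]
ft_force: [1.0, -1.2, 0.4]
grip_width: 0.199
finger_force: 61.2
```

Gripped, at 17 mm opening with 61 N. Now raise 26 mm and check.

```bash
python3 -m handwheel '[[[0,0,0],[0,0,-0.7],0],[[0,0,0],[0,0,-1.4],0],[[0,0,0],[0,0,-2.1],0],[[0,0,0],[0,0,-2.6],0],[[0,0,0],[0,0,-2.6],0],[[0,0,0],[0,0,-2.6],0]]' | grep -v orient;  python3 -m handwheel '[[[0,0,0],[-0.5,0,0],0],[[0,0,0],[-1,0,0],0],[[0,0,0],[-1.5,0,0],0],[[0,0,0],[-2.5,0,0],0],[[0,0,0],[-2.5,0,0],0]]' | grep -v orient
```

```text
time_s: 7.6
position: [0.5964, 0.1841, 0.1021]
ft_force: [0.1, -0.4, -4.3]
grip_width: 0.201
finger_force: 60.8
time_s: 8.22
position: [0.6087, 0.1612, 0.1022]
ft_force: [0.2, -0.1, -4.7]
grip_width: 0.198
finger_force: 60.8
```

```bash
python3 -c "
from h import *
go([*pan(-.02,-.045,MC,MY),-.0135],MY)"
```

```text
turn [1.000e-02 1.000e-02 3.364e+01] shift [-25.93  -9.92  11.57] t 8.225 F [ 0.2 -0.1 -4.7] w 0.198 ff 60.8
```

```bash
python3 -m handwheel '[[[0,0,0],[-5,-1,0],0],[[0,0,0],[-10,-3,0],0],[[0,0,10],[-15,-5,2],0],[[0,0,20],[-20,-8,4],0],[[0,0,30],[-25,-9.9,6],0],[[0,0,33.6],[-25.93,-9.92,8],0],[[0,0,33.6],[-25.93,-9.92,9],0],[[0,0,33.6],[-25.93,-9.92,10],0],[[0,0,33.6],[-25.93,-9.92,10.5],0],[[0,0,33.6],[-25.93,-9.92,11],0],[[0,0,33.6],[-25.93,-9.92,11.3],0],[[0,0,33.6],[-25.93,-9.92,11.3],0]]' | grep -v orient; python3 -c "
from h import *
go([*pan(-.02,-.045,MC,MY),-.0135],MY)
c=cam('wrist');save(c,'w4.png')"
```

```text
time_s: 9.72
position: [0.6425, -0.1133, -0.0108]
ft_force: [0.6, -0.3, -3.7]
grip_width: 0.194
finger_force: 60.7
turn [-0.    0.    0.11] shift [-0.1   0.04  0.27] t 9.725 F [ 0.6 -0.3 -3.7] w 0.194 ff 60.7
```

View pics/w4.png

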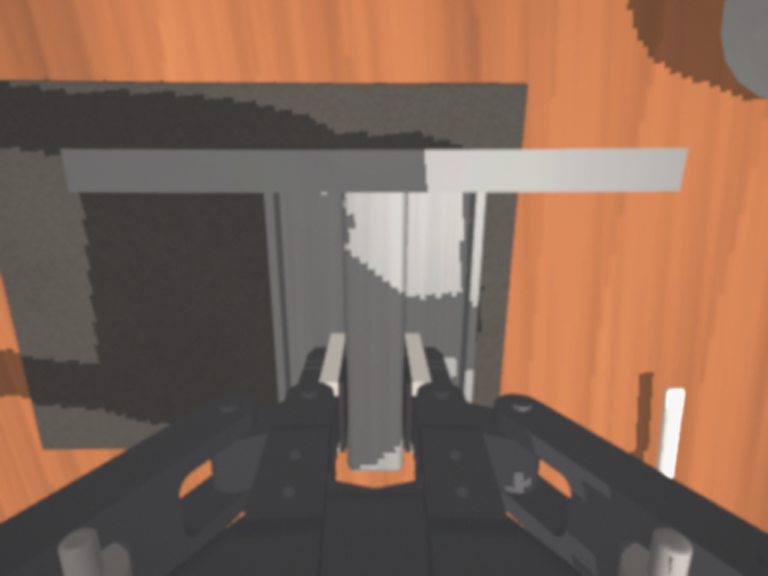

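The holder is square over the mat: shelf right edge at (480,300), mat right edge at (510,300), mat top edge at y=83. Lower the last few mm, release, rise.

```bash
python3 -m handwheel '[[[0,0,0],[0,0,0.15],0],[[0,0,0],[0,0,0.28],0],[[0,0,0],[0,0,0.28],0]]' | grep -v orient; python3 -m handwheel '[[[0,0,0],[0,0,0],40],[[0,0,0],[0,0,0],40],[[0,0,0],[0,0,0],40],[[0,0,0],[0,0,-5],40],[[0,0,0],[0,0,-11],40],[[0,0,0],[0,0,-17],40],[[0,0,0],[0,0,-21],40],[[0,0,0],[0,0,-21],60]]' | grep -v orient; python3 -c "
from h import *
go([*pan(-.07,.042),.0765],PY)"
```

```text
time_s: 10.15
position: [0.6428, -0.1135, -0.0127]
ft_force: [-3.0, 1.4, 5.0]
grip_width: 0.195
finger_force: 62.0
time_s: 11.15
position: [0.6449, -0.114, 0.2006]
ft_force: [0.6, -0.3, -1.2]
grip_width: 0.59
finger_force: 0.0
turn [  0.38   0.15 -33.66] shift [ 24.6  -14.83  12.29] t 11.15 F [ 0.6 -0.3 -1.2] w 0.59 ff 0.0
```

```bash
python3 -m handwheel '[[[0,0,-10],[5,-4,0],60],[[0,0,-20],[10,-7,0],60],[[0,0,-30],[15,-10,0],60],[[0,0,-33.7],[20,-13,0],60],[[0,0,-33.7],[24.6,-14.83,0],60],[[0,0,-33.7],[24.6,-14.83,0],60],[[0,0,-33.7],[24.6,-14.83,0],60]]' | grep -v orient;python3 -c "
from h import *
go([*pan(-.07,.042),.0765],PY)"
```

```text
time_s: 12.02
position: [0.5185, 0.1454, 0.1956]
ft_force: [-0.3, -0.2, -0.5]
grip_width: 0.599
finger_force: 0.0
turn [-0.07  0.01  0.09] shift [-0.19  0.32 11.91] t 12.025 F [-0.3 -0.2 -0.5] w 0.599 ff 0.0
```

```bash
python3 -m handwheel '[[[0,0,0],[-0.15,0.3,5],60],[[0,0,0],[-0.15,0.3,10],60],[[0,0,0],[-0.15,0.3,11.9],60],[[0,0,0],[-0.15,0.3,11.9],60],[[0,0,0],[-0.15,0.3,11.9],60],[[0,0,0],[-0.15,0.3,11.9],0],[[0,0,0],[-0.15,0.3,11.9],0],[[0,0,0],[-0.15,0.3,11.9],0],[[0,0,0],[-0.15,0.3,11.9],0],[[0,0,0],[-0.15,0.3,11.9],0],[[0,0,0],[-0.15,0.3,11.9],0]]' | grep -v orient; python3 -c "
from h import *
go([*pan(-.07,.042),.0765],PY)"
```

```text
time_s: 13.4
position: [0.5228, 0.1459, 0.078]
ft_force: [0.5, -1.2, 6.0]
grip_width: 0.194
finger_force: 63.5
turn [0.07 0.02 0.04] shift [-0.03 -0.1   0.15] t 13.4 F [ 0.5 -1.2  6. ] w 0.194 ff 63.5
```

```bash
python3 -m handwheel '[[[0,0,0],[0,0,-0.7],0],[[0,0,0],[0,0,-1.4],0],[[0,0,0],[0,0,-2.1],0],[[0,0,0],[0,0,-2.7],0],[[0,0,0],[0,0,-2.7],0],[[0,0,0],[0,0,-2.7],0]]' | grep -v orient;  python3 -m handwheel '[[[0,0,0],[-0.5,0,0],0],[[0,0,0],[-1,0,0],0],[[0,0,0],[-1.5,0,0],0],[[0,0,0],[-2.5,0,0],0],[[0,0,0],[-2.5,0,0],0]]' | grep -v orient;python3 -c "
from h import *
go([*pan(-.02,.045,MC,MY),-.0115],MY)"
```

```text
time_s: 14.15
position: [0.5222, 0.1459, 0.1044]
ft_force: [0.5, -0.6, -3.5]
grip_width: 0.198
finger_force: 62.2
time_s: 14.78
position: [0.5345, 0.123, 0.1044]
ft_force: [-0.2, 1.0, -3.6]
grip_width: 0.196
finger_force: 62.1
turn [1.000e-02 1.000e-02 3.374e+01] shift [-21.04  -9.1   11.59] t 14.775 F [-0.2  1.  -3.6] w 0.196 ff 62.1
```

```bash
python3 -m handwheel '[[[0,0,0],[-5,-1,-2],0],[[0,0,0],[-10,-3,-3],0],[[0,0,10],[-14,-5,-3],0],[[0,0,20],[-18,-8,-3],0],[[0,0,30],[-21,-9.1,-3],0],[[0,0,33.7],[-21.04,-9.1,-3],0],[[0,0,33.7],[-21.04,-9.1,0],0],[[0,0,33.7],[-21.04,-9.1,4],0],[[0,0,33.7],[-21.04,-9.1,8],0],[[0,0,33.7],[-21.04,-9.1,10],0],[[0,0,33.7],[-21.04,-9.1,11],0],[[0,0,33.7],[-21.04,-9.1,11.2],0],[[0,0,33.7],[-21.04,-9.1,11.2],0]]' | grep -v orient; python3 -c "
from h import *
go([*pan(-.02,.045,MC,MY),-.0115],MY)
c=cam('wrist');save(c,'w5.png')"
```

```text
time_s: 16.4
position: [0.5536, -0.1048, -0.0068]
ft_force: [0.5, -0.9, -3.2]
grip_width: 0.194
finger_force: 62.0
turn [0.07 0.01 0.09] shift [-0.07 -0.03  0.47] t 16.4 F [ 0.5 -0.9 -3.2] w 0.194 ff 62.0
```

View pics/w5.png

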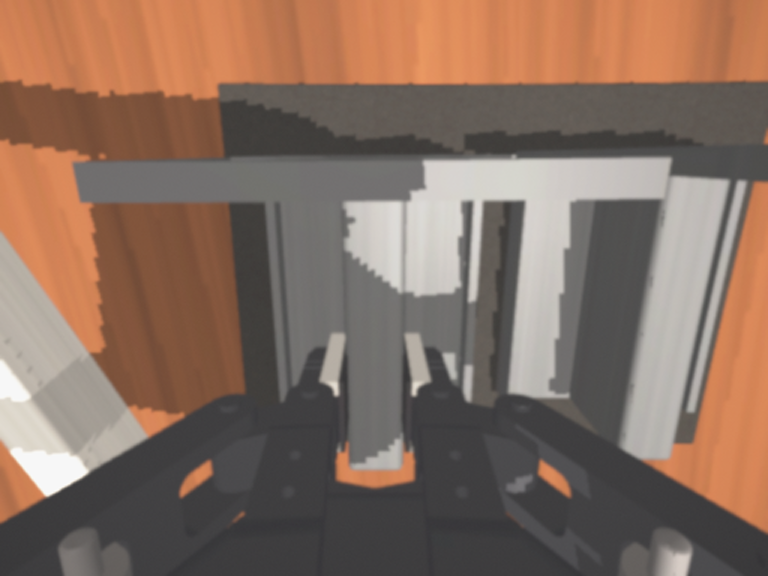

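The held holder is on the mat's left half, mat margin visible at (240,300), with a gap to the first holder at (485,300). An arm shows at the far left. Set it down.

```bash
python3 -m handwheel '[[[0,0,0],[0,0,0.3],0],[[0,0,0],[0,0,0.5],0],[[0,0,0],[0,0,0.5],0]]' | grep -v orient; python3 -m handwheel '[[[0,0,0],[0,0,0],40],[[0,0,0],[0,0,0],40],[[0,0,0],[0,0,0],40],[[0,0,0],[0,0,-5],40],[[0,0,0],[0,0,-11],40],[[0,0,0],[0,0,-17],40],[[0,0,0],[0,0,-23],40],[[0,0,0],[0,0,-29],60],[[0,0,0],[0,0,-29],60],[[0,0,0],[0,0,-29],60]]' | grep -v orient
python3 - <<'E'
from h import *
import pickle
np.set_printoptions(precision=4,suppress=True)
for n in ('scene','side'):
    c=cam(n); g=cv2.cvtColor(c['img'],cv2.COLOR_RGB2HSV); m=((g[:,:,1]<60)&(g[:,:,2]>130)).astype(np.uint8)
    k,_=cv2.findContours(m,0,2)
    for q in k:
        a=cv2.contourArea(q); M=cv2.moments(q)
        if 150<a<1500:
            P=onz(c,[[M['m10']/M['m00'],M['m01']/M['m00']]],.03)[0,:2]
            if .3<P[0]<.7 and -.45<P[1]<0: print(n,a,P)
E
```

```text
time_s: 16.82
position: [0.5536, -0.1046, -0.0108]
ft_force: [-5.2, 3.1, 16.0]
grip_width: 0.198
finger_force: 64.9
time_s: 18.08
position: [0.5525, -0.1046, 0.2769]
ft_force: [0.2, -0.4, 0.2]
grip_width: 0.598
finger_force: 0.0
scene 370.5 [ 0.6214 -0.2914]
scene 348.5 [ 0.4316 -0.3004]
scene 344.0 [ 0.4155 -0.0805]
side 595.0 [ 0.4244 -0.281 ]
side 573.0 [ 0.624  -0.2687]
side 341.0 [ 0.4057 -0.0658]
```

```bash
python3 -c "
from h import *
go([.43,-.15,.30],1.75)"
```

```text
turn [ -0.16  -0.04 -15.84] shift [ -5.71 -11.7   -2.4 ] t 18.175 F [-0.1  0.5 -0.3] w 0.603 ff 0.0
```

```bash
python3 -m handwheel '[[[0,0,-8],[-3,-6,-2.4],60],[[0,0,-16],[-5.7,-11.7,-2.4],60],[[0,0,-16],[-5.7,-11.7,-2.4],60],[[0,0,-16],[-5.7,-11.7,-2.4],60]]' | grep -v orient; python3 -c "
from h import *
import pickle
c=cam('wrist');save(c,'w6.png');pickle.dump(c,open('w6.pkl','wb'))"
```

```text
time_s: 18.68
position: [0.4306, -0.1501, 0.3007]
ft_force: [0.4, 0.4, 0.6]
grip_width: 0.603
finger_force: 0.0
```

View pics/w6.png

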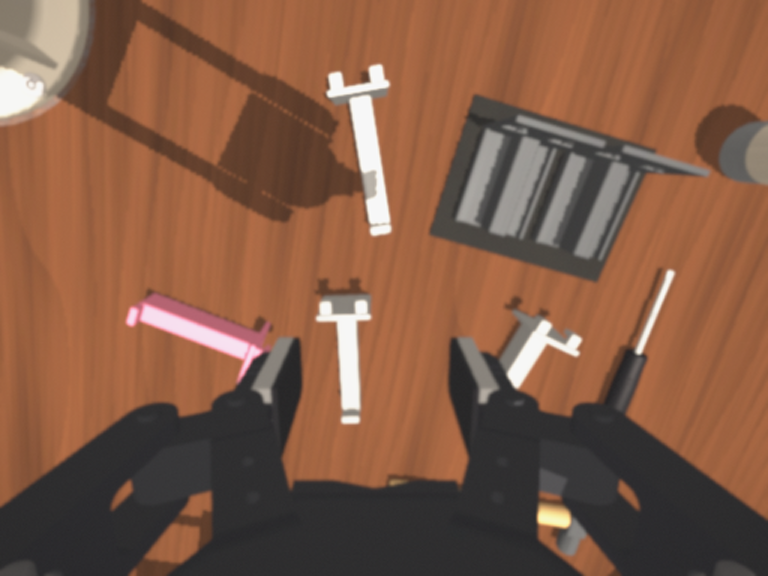

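Wrist view: both holders stand wholly on the mat. Arm A has its beam at (361,98)–(379,222) and tab tips at (336,73) and (376,66). Arm B has its beam at (346,318)–(350,415), and arm C is at (530,350).

Run:
```python
from h import *
import pickle
np.set_printoptions(precision=4,suppress=True)
c=pickle.load(open('w6.pkl','rb'))
def arm(b0,b1,lip,tab):
    B=onz(c,np.array([b0,b1])/1.5,.036)[:,:2]; L=onz(c,np.array([lip])/1.5,.052)[0,:2]; T=onz(c,np.array([tab])/1.5,.064)[0,:2]
    d=B[0]-B[1]; y1=np.arctan2(d[1],d[0]); e=T-L; y2=np.arctan2(e[1],e[0]); u=e/np.linalg.norm(e)
    print('yaw',y1,y2,'len(.148)',np.linalg.norm(e),'org',L+.0675*u,T-.0805*u)
arm((360.5,98),(378.5,222),(380.5,235),(356,69))
arm((346.5,322),(349.5,410),(350,423),(344.5,301))
for q in [(.4155,-.0805),(.4316,-.3),(.6214,-.29)]: print(np.hypot(*q))
```

```text
yaw 1.896944539235226 1.8983362546691098 len(.148) 0.14990711590960631 org [ 0.4159 -0.0925] [ 0.4153 -0.0907]
yaw 1.765299266241803 1.7683974029879999 len(.148) 0.14900816383238694 org [ 0.4296 -0.3069] [ 0.4294 -0.306 ]
0.42322629880478835
0.5256220695518786
0.6857389882455277
```

```bash
python3 -c "
from h import *
go([.4172,-.0963,-.024],1.897)"
```

```text
turn [-0.02 -0.03 -8.35] shift [ 5.51 -0.42 32.48] t 18.725 F [ 0.9 -0.8  0.3] w 0.597 ff 0.0
```

```bash
python3 -m handwheel '[[[0,0,-8.35],[5.5,-0.4,6],60],[[0,0,-8.35],[5.5,-0.4,12],60],[[0,0,-8.35],[5.5,-0.4,18],60],[[0,0,-8.35],[5.5,-0.4,24],60],[[0,0,-8.35],[5.5,-0.4,28],60],[[0,0,-8.35],[5.5,-0.4,31],60],[[0,0,-8.35],[5.5,-0.4,32.4],60],[[0,0,-8.35],[5.5,-0.4,32.4],60],[[0,0,-8.35],[5.5,-0.4,32.4],60]]' | grep -v orient; python3 -m handwheel '[[[0,0,0],[0,0,0],0],[[0,0,0],[0,0,0],0],[[0,0,0],[0,0,0],0],[[0,0,0],[0,0,0],0],[[0,0,0],[0,0,0],0],[[0,0,0],[0,0,0],0],[[0,0,0],[0,0,-3],0],[[0,0,0],[0,0,-6],0],[[0,0,0],[0,0,-9],0],[[0,0,0],[0,0,-9],0]]'; python3 -c "
from h import *
go([*pan(-.125,.126),.060],PY)"
```

```text
time_s: 19.85
position: [0.4181, -0.0968, -0.0218]
ft_force: [-0.5, -0.3, 0.0]
grip_width: 0.6
finger_force: 0.0
time_s: 21.1
position: [0.4187, -0.0971, 0.0694]
orientation: [[-0.322, 0.947, 0.005], [0.947, 0.322, -0.001], [-0.003, 0.004, -1.0]]
ft_force: [0.0, -0.6, -2.4]
grip_width: 0.22
finger_force: 59.8
turn [ 0.23  0.17 -9.32] shift [12.83 10.18  0.95] t 21.1 F [ 0.  -0.6 -2.4] w 0.22 ff 59.8
```

```bash
python3 -m handwheel '[[[0,0,-4],[4,3,0.8],0],[[0,0,-9.3],[8,6,0.8],0],[[0,0,-9.3],[12.8,10.2,0.8],0],[[0,0,-9.3],[12.8,10.2,0.8],0],[[0,0,-9.3],[12.8,10.2,0.8],0],[[0,0,-9.3],[12.8,10.2,0.8],0],[[0,0,-9.3],[12.8,10.2,0.8],0]]'
python3 - <<'E'
from h import *
go([*pan(-.125,.126),.0615],PY)
c=cam('wrist');save(c,'w7.png')
import pickle; pickle.dump(c,open('w7.pkl','wb'))
pr=lambda *P:print(np.round(proj(c,np.array(P))*1.5).tolist())
pr(*[[*pan(0,y),.153] for y in (.0995,.1165,.1355,.1525)]); pr(*[[*pan(0,y),.215] for y in (.1,.15)])
# expected tab tops (x 80.5, z 64), grip at arm x=-5
pr(*[[*pan(-.12+.0805,y),.084+.064] for y in (.103,.113,.139,.149)])
E
```

```text
time_s: 21.98
position: [0.4719, 0.0563, 0.0592]
orientation: [[-0.469, 0.883, -0.001], [0.883, 0.469, -0.0], [0.0, -0.001, -1.0]]
ft_force: [-0.4, 0.4, -2.0]
grip_width: 0.218
finger_force: 59.8
turn [-0.03 -0.01 -0.11] shift [-0.02  0.21 -0.23] t 21.975 F [-0.4  0.4 -2. ] w 0.218 ff 59.8
[[557.0, -219.0], [448.0, -217.0], [326.0, -216.0], [216.0, -217.0]]
[[2617.0, -4575.0], [-1338.0, -4376.0]]
[[503.0, 70.0], [451.0, 70.0], [318.0, 71.0], [266.0, 71.0]]
```

View pics/w7.png

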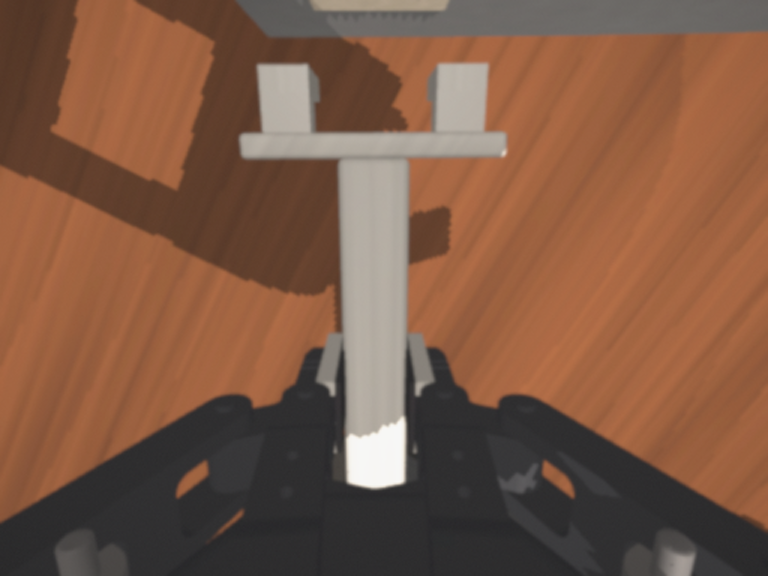

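The arm is held square: tabs at (284,65) and (462,65), midpoint x=373, so about 2 mm is needed in tool y and 4 mm up. I'll correct and advance to the face.

```bash
python3 -m handwheel '[[[0,0,-0.1],[0,0.2,-0.38],0],[[0,0,-0.1],[1,0.2,-0.38],0],[[0,0,-0.1],[2,0.2,-0.38],0],[[0,0,-0.1],[3,0.2,-0.38],0],[[0,0,-0.1],[3.8,0.2,-0.38],0],[[0,0,-0.1],[3.8,0.2,-0.38],0],[[0,0,-0.1],[3.8,0.2,-0.38],0]]'
python3 - <<'E'
from h import *
go([*pan(-.0725,.126),.063],PY)
E
```

```text
time_s: 22.9
position: [0.4564, 0.0919, 0.0632]
orientation: [[-0.473, 0.881, 0.0], [0.881, 0.473, -0.0], [-0.0, 0.0, -1.0]]
ft_force: [1.4, -0.9, -1.9]
grip_width: 0.215
finger_force: 59.8
turn [0.01 0.01 0.11] shift [ 1.36 -0.09  0.02] t 22.9 F [ 1.4 -0.9 -1.9] w 0.215 ff 59.8
```

```bash
python3 -m handwheel '[[[0,0,0.1],[0.4,-0.05,0],0],[[0,0,0.1],[0.8,-0.05,0],0],[[0,0,0.1],[1.1,-0.05,0],0],[[0,0,0.1],[1.1,-0.05,0],0]]' |grep -v orient
python3 - <<'E'
from h import *
go([*pan(-.0725,.126),.063],PY)
E
```

```text
time_s: 23.4
position: [0.4505, 0.1015, 0.0632]
ft_force: [0.2, 0.4, -1.5]
grip_width: 0.217
finger_force: 59.8
turn [-0.   -0.    0.01] shift [ 0.24 -0.03  0.02] t 23.4 F [ 0.2  0.4 -1.5] w 0.217 ff 59.8
```

```bash
python3 -m handwheel '[[[0,0,0],[0.15,0,0],0],[[0,0,0],[0.3,0,0],0],[[0,0,0],[0.3,0,0],0]]' |grep -v orient; python3 -c "
from h import *
go([*pan(-.0725,.126),.063],PY)"
```

```text
time_s: 23.78
position: [0.4501, 0.1024, 0.0633]
ft_force: [3.9, -12.0, -2.5]
grip_width: 0.214
finger_force: 59.7
turn [0.01 0.16 0.05] shift [ 0.13 -0.03  0.03] t 23.775 F [  3.9 -12.   -2.5] w 0.214 ff 59.7
```

```bash
python3 -m handwheel '[[[0,0,0],[0,0,0.4],0],[[0,0,0],[0,0,0.8],0],[[0,0,0],[0,0,1.2],0],[[0,0,0],[0,0,1.5],0],[[0,0,0],[0,0,1.7],0],[[0,0,0],[0,0,1.7],0]]' |grep -v orient; python3 -c "
from h import *
go([*pan(-.0725,.126),.063],PY)"
```

```text
time_s: 24.52
position: [0.4512, 0.1029, 0.047]
ft_force: [4.0, -10.3, 4.3]
grip_width: 0.215
finger_force: 60.7
turn [0.13 0.16 0.02] shift [ 0.14 -0.15 -1.6 ] t 24.525 F [  4.  -10.3   4.3] w 0.215 ff 60.7
```

```bash
python3 -m handwheel '[[[0,0,0],[0,0,0.15],0],[[0,0,0],[0,0,0.3],0],[[0,0,0],[0,0,0.3],0]]' |grep -v orient; python3 -m handwheel '[[[0,0,0],[0,0,0],40],[[0,0,0],[0,0,0],40],[[0,0,0],[0,0,0],40],[[0,0,0],[0,0,0],40]]' |grep -v orient; python3 -m handwheel '[[[0,0,0],[0,0,-3],40],[[0,0,0],[0,0,-6],40],[[0,0,0],[-3,0,-12],40],[[0,0,0],[-8,0,-18],40],[[0,0,0],[-13,0,-24],60],[[0,0,0],[-18,0,-26],60],[[0,0,0],[-18,0,-26],60]]' |grep -v orient
python3 - <<'E'
from h import *
import pickle
go([.43,-.37,.28],1.57)
c=cam('wrist'); a=cam('side')['img'][60:160,190:300]; b=c['img']
A=np.zeros((600,800,3),np.uint8); z=lambda i,w:cv2.resize(i[:,:,::-1],(w,int(w*i.shape[0]/i.shape[1])),interpolation=2)
A[:z(a,400).shape[0],:400]=z(a,400); A[:z(b,400).shape[0],400:]=z(b,400); cv2.imwrite('pics/m8.png',A)
pickle.dump(c,open('w8.pkl','wb'))
E
```

```text
time_s: 24.9
position: [0.4515, 0.1024, 0.0445]
ft_force: [4.4, -16.8, 12.2]
grip_width: 0.214
finger_force: 62.0
time_s: 25.4
position: [0.4491, 0.104, 0.0431]
ft_force: [-0.9, -0.1, -0.3]
grip_width: 0.394
finger_force: 0.0
time_s: 26.28
position: [0.5358, -0.0571, 0.3056]
ft_force: [-0.6, -0.3, -0.5]
grip_width: 0.603
finger_force: 0.0
turn [ 0.19  0.1  28.03] shift [-22.66 -24.03   2.55] t 26.275 F [-0.6 -0.3 -0.5] w 0.603 ff 0.0
```

View pics/m8.png

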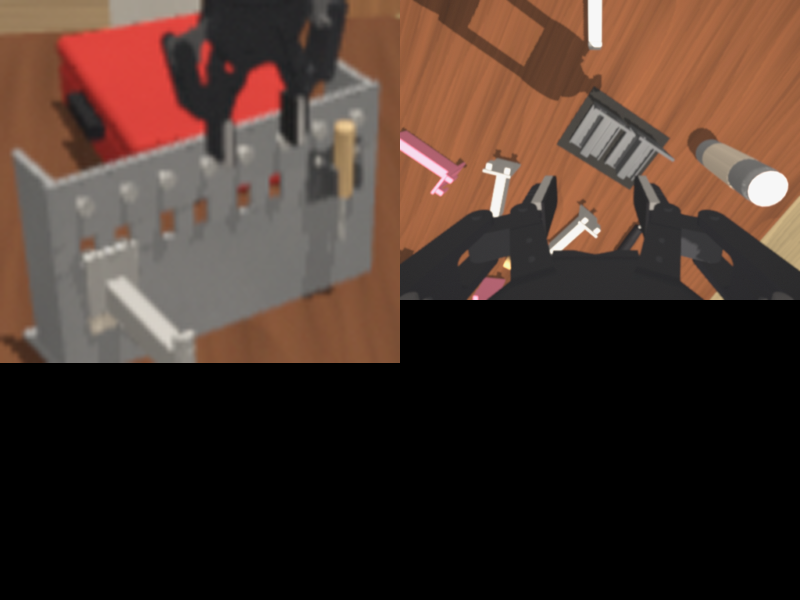

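Side crop: arm A hangs at station 3 with its back plate flush and level. The wrist view shows B and C still on the bench. Check that B hasn't moved, then go to it.

```bash
cat >> h.py <<'E'
def whites(box=(.3,.75,-.45,.02)):
    for n in ('scene','side'):
        c=cam(n); g=cv2.cvtColor(c['img'],cv2.COLOR_RGB2HSV); k,_=cv2.findContours(((g[:,:,1]<60)&(g[:,:,2]>130)).astype(np.uint8),0,2)
        for q in k:
            a=cv2.contourArea(q)
            if 150<a<1500:
                M=cv2.moments(q); u=np.array([M['m10'],M['m01']])/M['m00']; r=cv2.fitLine(q,cv2.DIST_L2,0,.01,.01).ravel()[:2]
                P=onz(c,[u-10*r,u,u+10*r],.03)[:,:2]; v=P[2]-P[0]
                if box[0]<P[1,0]<box[1] and box[2]<P[1,1]<box[3]: print(n,a,np.round(P[1],4),'yaw',round(np.arctan2(v[1],v[0])%np.pi,3))
E
python3 -c "
from h import *
go([.4305,-.3114,-.022],1.767); whites()"
```

```text
turn [ 0.14  0.09 16.72] shift [-17.52 -21.29  32.65] t 26.375 F [ 0.4 -1.   0.3] w 0.597 ff 0.0
scene 365.5 [ 0.6205 -0.3317] yaw 1.402
scene 348.5 [ 0.4316 -0.3005] yaw 1.937
side 607.5 [ 0.6232 -0.3101] yaw 1.318
side 593.5 [ 0.4244 -0.2811] yaw 1.742
```

C has been knocked about 40 mm in -y; B is unmoved. Take B.

```bash
python3 -m handwheel '[[[0,0,8],[-5,-6,0],60],[[0,0,16.7],[-10,-12,0],60],[[0,0,16.7],[-17.5,-21.3,0],60],[[0,0,16.7],[-17.5,-21.3,6],60],[[0,0,16.7],[-17.5,-21.3,12],60],[[0,0,16.7],[-17.5,-21.3,18],60],[[0,0,16.7],[-17.5,-21.3,24],60],[[0,0,16.7],[-17.5,-21.3,24],60],[[0,0,16.7],[-17.5,-21.3,24],60]]' |grep -v orient; python3 -c "
from h import *
go([.4305,-.3114,-.022],1.767)
c=cam('wrist'); g=cv2.cvtColor(c['img'],cv2.COLOR_RGB2HSV)
m=(g[:,:,1]<60)&(g[:,:,2]>130)
print(np.round(proj(c,[[.4305+.04*np.cos(1.767),-.3114+.04*np.sin(1.767),.036]])))
for r in range(60,215,15): x=np.where(m[r,180:330])[0]+180; print(r,(x.min(),x.max(),len(x)) if len(x) else '')
"
```

```text
time_s: 27.6
position: [0.4265, -0.3071, 0.0608]
ft_force: [0.3, 0.4, 0.7]
grip_width: 0.593
finger_force: 0.0
turn [-0.22 -0.25  0.18] shift [-0.54  0.34  8.28] t 27.6 F [0.3 0.4 0.7] w 0.593 ff 0.0
[[254. 153.]]
60 
75 
90 (np.int64(212), np.int64(292), 39)
105 (np.int64(213), np.int64(292), 39)
120 (np.int64(238), np.int64(265), 28)
135 (np.int64(238), np.int64(265), 28)
150 (np.int64(239), np.int64(266), 28)
165 (np.int64(239), np.int64(265), 27)
180 (np.int64(239), np.int64(265), 27)
195 (np.int64(240), np.int64(265), 26)
210 (np.int64(239), np.int64(266), 28)
```

```bash
python3 -m handwheel '[[[0,0,0.2],[-0.5,0.3,4],60],[[0,0,0.2],[-0.5,0.3,7],60],[[0,0,0.2],[-0.5,0.3,8.2],60],[[0,0,0.2],[-0.5,0.3,8.2],60],[[0,0,0.2],[-0.5,0.3,8.2],60],[[0,0,0.2],[-0.5,0.3,8.2],0],[[0,0,0.2],[-0.5,0.3,8.2],0],[[0,0,0.2],[-0.5,0.3,8.2],0],[[0,0,0.2],[-0.5,0.3,8.2],0],[[0,0,0.2],[-0.5,0.3,8.2],0],[[0,0,0.2],[-0.5,0.3,8.2],0]]' |grep -v orient; python3 -m handwheel '[[[0,0,0],[0,0,-4],0],[[0,0,0],[0,0,-9],0],[[0,0,0],[0,0,-14],0],[[0,0,0],[0,0,-16],0],[[0,0,0],[0,0,-16],0]]'; python3 -c "
from h import *
go([*pan(-.125,.042),.063],PY)"
```

```text
time_s: 29.02
position: [0.4325, -0.3142, -0.0178]
ft_force: [-2.6, 1.4, 10.5]
grip_width: 0.216
finger_force: 59.1
time_s: 29.65
position: [0.433, -0.3144, 0.1426]
orientation: [[-0.194, 0.981, 0.003], [0.981, 0.194, -0.002], [-0.002, 0.002, -1.0]]
ft_force: [0.7, -0.1, -4.6]
grip_width: 0.212
finger_force: 60.7
turn [  0.1    0.15 -16.91] shift [38.11 19.23  7.91] t 29.65 F [ 0.7 -0.1 -4.6] w 0.212 ff 60.7
```

```bash
python3 -m handwheel '[[[0,0,-5],[5,2.5,0],0],[[0,0,-10],[10,5,0],0],[[0,0,-16.9],[15,7.6,0],0],[[0,0,-16.9],[20,10,0],0],[[0,0,-16.9],[25,12.6,0],0],[[0,0,-16.9],[30,15.1,0],0],[[0,0,-16.9],[34,17.2,1],0],[[0,0,-16.9],[38.1,19.2,4],0],[[0,0,-16.9],[38.1,19.2,7.6],0],[[0,0,-16.9],[38.1,19.2,7.6],0],[[0,0,-16.9],[38.1,19.2,7.6],0],[[0,0,-16.9],[38.1,19.2,7.6],0]]'
cat >> h.py <<'E'
def tabs(x0):
    "held arm: tab-top blobs (bright rows above the plate) -> centres and tip row"
    c=cam('wrist'); g=cv2.cvtColor(c['img'],cv2.COLOR_RGB2HSV); m=(g[:,:,1]<60)&(g[:,:,2]>110)
    for r in range(36,112,6):
        x=np.where(m[r,150:350])[0]+150; s=np.split(x,np.where(np.diff(x)>2)[0]+1); print(r,[(int(a[0]),int(a[-1])) for a in s if len(a)>5])
    return c
E
python3 - <<'E'
from h import *
go([*pan(-.125,.042),.066],PY)
c=tabs(0)
print(np.round(proj(c,[[*pan(-.117+.0805,.042+y),.084+.064] for y in (-.023,-.013,.013,.023)])).tolist())
E
```

```text
time_s: 31.15
position: [0.5477, 0.0967, 0.0664]
orientation: [[-0.47, 0.883, 0.002], [0.883, 0.47, 0.0], [-0.001, 0.002, -1.0]]
ft_force: [0.0, 0.3, -4.1]
grip_width: 0.219
finger_force: 60.5
turn [ 0.11  0.04 -0.07] shift [-0.02  0.02  0.04] t 31.15 F [ 0.   0.3 -4.1] w 0.219 ff 60.5
36 []
42 [(174, 208), (289, 322)]
48 [(175, 210), (285, 321)]
54 [(175, 212), (285, 321)]
60 [(176, 212), (285, 321)]
66 [(176, 209), (288, 320)]
72 [(176, 210), (287, 320)]
78 [(177, 210), (287, 319)]
84 [(163, 334)]
90 [(163, 334)]
96 [(164, 333)]
102 [(227, 270)]
108 [(226, 271)]
[[324.0, 41.0], [292.0, 41.0], [209.0, 41.0], [177.0, 41.0]]
```

```bash
python3 -m handwheel '[[[0,0,0],[1,0.07,0],0],[[0,0,0],[2,0.07,0],0],[[0,0,0],[3,0.07,0],0],[[0,0,0],[3.8,0.07,0],0],[[0,0,0],[4.2,0.07,0],0],[[0,0,0],[4.5,0.07,0],0],[[0,0,0],[4.5,0.07,0],0],[[0,0,0],[4.5,0.07,0],0]]'|grep -v orient; python3 -c "
from h import *
go([*pan(-.0755,.042),.066],PY)"
```

```text
time_s: 32.2
position: [0.5264, 0.137, 0.0652]
ft_force: [0.1, -0.0, -3.5]
grip_width: 0.218
finger_force: 60.5
turn [ 0.    0.01 -0.02] shift [ 0.37  0.01 -0.08] t 32.2 F [ 0.1 -0.  -3.5] w 0.218 ff 60.5
```

```bash
python3 -m handwheel '[[[0,0,0],[0.2,0,0],0],[[0,0,0],[0.35,0,0],0],[[0,0,0],[0.45,0,0],0],[[0,0,0],[0.45,0,0],0]]'|grep -v orient; python3 -c "
from h import *
go([*pan(-.0755,.042),.066],PY)"
```

```text
time_s: 32.7
position: [0.5246, 0.1401, 0.0652]
ft_force: [2.9, -6.7, -4.6]
grip_width: 0.212
finger_force: 60.4
turn [-0.    0.1   0.02] shift [ 0.01  0.02 -0.08] t 32.7 F [ 2.9 -6.7 -4.6] w 0.212 ff 60.4
```

Contact is where expected (7 N). Push down.

```bash
python3 -m handwheel '[[[0,0,0],[0.05,0,0.4],0],[[0,0,0],[0.05,0,0.8],0],[[0,0,0],[0.05,0,1.2],0],[[0,0,0],[0.05,0,1.5],0],[[0,0,0],[0.05,0,1.7],0],[[0,0,0],[0.05,0,1.7],0]]'|grep -v orient; python3 -m handwheel '[[[0,0,0],[0,0,0.1],0],[[0,0,0],[0,0,0.2],0],[[0,0,0],[0,0,0.2],0]]'|grep -v orient
```

```text
time_s: 33.45
position: [0.5259, 0.1403, 0.0495]
ft_force: [3.2, -11.6, 6.5]
grip_width: 0.214
finger_force: 61.9
time_s: 33.83
position: [0.5262, 0.1399, 0.048]
ft_force: [3.2, -14.8, 11.5]
grip_width: 0.216
finger_force: 62.9
```

```bash
python3 -m handwheel '[[[0,0,0],[0,0,0],40],[[0,0,0],[0,0,0],40],[[0,0,0],[0,0,0],40],[[0,0,0],[0,0,0],40],[[0,0,0],[0,0,-3],40],[[0,0,0],[0,0,-6],40],[[0,0,0],[-3,0,-12],40],[[0,0,0],[-8,0,-18],40],[[0,0,0],[-13,0,-22],60],[[0,0,0],[-13,0,-22],60]]' |grep -v orient
python3 - <<'E'
from h import *
whites((.3,.75,-.45,.25))
go([.607,-.40,.27],1.37)
E
```

```text
time_s: 35.08
position: [0.5871, 0.0251, 0.269]
ft_force: [0.9, -0.7, 0.3]
grip_width: 0.599
finger_force: 0.0
scene 365.0 [ 0.6207 -0.3318] yaw 1.432
side 608.5 [ 0.6232 -0.3101] yaw 1.308
turn [1.200e-01 1.000e-02 3.948e+01] shift [-38.6  -18.13  -0.29] t 35.175 F [-0.3 -0.5 -0.3] w 0.598 ff 0.0
```

```bash
python3 -m handwheel '[[[0,0,8],[-5,-2.4,0],60],[[0,0,18],[-10,-4.8,0],60],[[0,0,28],[-15,-7.2,0],60],[[0,0,39.5],[-20,-9.5,0],60],[[0,0,39.5],[-38.6,-18.1,0],60],[[0,0,39.5],[-38.6,-18.1,0],60],[[0,0,39.5],[-38.6,-18.1,0],60],[[0,0,39.5],[-38.6,-18.1,0],60],[[0,0,39.5],[-38.6,-18.1,0],60],[[0,0,39.5],[-38.6,-18.1,0],60]]' |grep -v orient
python3 - <<'E'
from h import *
import pickle
c=cam('wrist');pickle.dump(c,open('w9.pkl','wb'))
s=cam('side')['img'][60:160,190:300]; b=c['img'][40:340,60:440]
A=np.zeros((600,800,3),np.uint8); z=lambda i,w:cv2.resize(i[:,:,::-1],(w,int(w*i.shape[0]/i.shape[1])),interpolation=2)
A[:z(b,570).shape[0],:570]=z(b,570); A[:z(s,230).shape[0],570:]=z(s,230); cv2.imwrite('pics/m9.png',A)
E
```

```text
time_s: 36.42
position: [0.6072, -0.3964, 0.2653]
ft_force: [0.6, 0.2, 0.3]
grip_width: 0.603
finger_force: 0.0
```

View pics/m9.png

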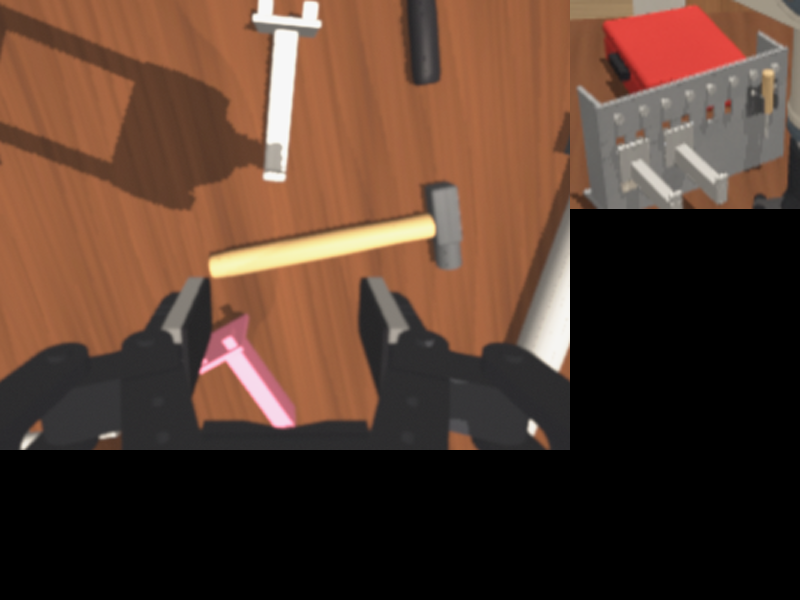

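Crop (1.5x, offset 60,40): C's beam runs (285,31)–(275,172) with the lip end at (274,181). The hammer lies behind it. B hangs properly beside A.

Run:
```python
from h import *
import pickle
np.set_printoptions(precision=4,suppress=True)
c=pickle.load(open('w9.pkl','rb')); off=np.array([60,40])
g=cv2.cvtColor(c['img'],cv2.COLOR_RGB2HSV); m=(g[:,:,1]<70)&(g[:,:,2]>110)
for r in list(range(28,64,4))+[80,100,120,140,150,156,158,160,162,164]:
    x=np.where(m[r,215:285])[0]+215; s=np.split(x,np.where(np.diff(x)>2)[0]+1); print(r,[(int(a[0]),int(a[-1])) for a in s if len(a)>3])
B=onz(c,np.array([(285,33),(275,165)])/1.5+off,.036)[:,:2]; L=onz(c,np.array([(274,181)])/1.5+off,.052)[0,:2]
d=B[0]-B[1]; y=np.arctan2(d[1],d[0]); u=np.array([np.cos(y),np.sin(y)]); o=L+.0675*u; print(y,o,o-.005*u)
go([*(o-.006*u),-.019],y)
```

```text
28 []
32 []
36 []
40 [(232, 241)]
44 [(232, 241), (262, 271)]
48 [(229, 241), (262, 271)]
52 [(228, 271)]
56 [(231, 274)]
60 [(232, 270)]
80 [(241, 257)]
100 [(239, 255)]
120 [(238, 253)]
140 [(237, 251)]
150 [(236, 250)]
156 [(235, 250)]
158 [(235, 250)]
160 [(238, 249)]
162 []
164 []
1.2910565291382787 [ 0.6147 -0.3359] [ 0.6133 -0.3407]
turn [-0.02 -0.03  4.71] shift [ 5.5  -0.52 28.52] t 36.525 F [-0.   0.9 -0.5] w 0.601 ff 0.0
```

Run:
```python
from h import *
import pickle
c=pickle.load(open('w9.pkl','rb'))
T=onz(c,[(252,39.5)],.064)[0,:2]; L=onz(c,[(243,161)],.052)[0,:2]; B=onz(c,[(249.5,80),(243.5,150)],.036)[:,:2]
e=T-L; d=B[0]-B[1]; y=np.arctan2(e[1],e[0]); u=e/np.linalg.norm(e); print(np.linalg.norm(e),y,np.arctan2(d[1],d[0]),T-.0805*u,L+.0675*u)
```

```text
0.14946626836668514 1.2924372021817412 1.2814051896039496 [ 0.61532578 -0.33501573] [ 0.61492289 -0.33642556]
```

```bash
python3 -m handwheel '[[[0,0,4.7],[5.5,-0.5,6],60],[[0,0,4.7],[5.5,-0.5,12],60],[[0,0,4.7],[5.5,-0.5,18],60],[[0,0,4.7],[5.5,-0.5,22],60],[[0,0,4.7],[5.5,-0.5,22],60],[[0,0,4.7],[5.5,-0.5,22],60]]' |grep -v orient; python3 -c "
from h import *
y=1.29;go([.615-.006*np.cos(y),-.3357-.006*np.sin(y),-.019],y)
c=cam('wrist'); g=cv2.cvtColor(c['img'],cv2.COLOR_RGB2HSV)
m=(g[:,:,1]<60)&(g[:,:,2]>110)
print(np.round(proj(c,[[.615+.03*np.cos(y),-.3357+.03*np.sin(y),.036]])))
for r in range(100,215,30): x=np.where(m[r,200:310])[0]+200; print(r,(x.min(),x.max(),len(x)) if len(x) else '')
"
```

```text
time_s: 37.28
position: [0.6145, -0.3441, 0.0485]
ft_force: [-1.0, -0.7, 0.6]
grip_width: 0.601
finger_force: 0.0
turn [0.15 0.03 0.  ] shift [ 0.23 -0.2   6.75] t 37.275 F [-1.  -0.7  0.6] w 0.601 ff 0.0
[[247. 152.]]
100 (np.int64(200), np.int64(296), 97)
130 (np.int64(231), np.int64(262), 32)
160 (np.int64(232), np.int64(261), 30)
190 (np.int64(233), np.int64(261), 29)
```

```bash
python3 -m handwheel '[[[0,0,0],[0.2,-0.2,3.5],60],[[0,0,0],[0.2,-0.2,6],60],[[0,0,0],[0.2,-0.2,6.7],60],[[0,0,0],[0.2,-0.2,6.7],60],[[0,0,0],[0.2,-0.2,6.7],60],[[0,0,0],[0.2,-0.2,6.7],0],[[0,0,0],[0.2,-0.2,6.7],0],[[0,0,0],[0.2,-0.2,6.7],0],[[0,0,0],[0.2,-0.2,6.7],0],[[0,0,0],[0.2,-0.2,6.7],0],[[0,0,0],[0.2,-0.2,6.7],0]]' |grep -v orient; python3 -c "
from h import *
y=1.29;go([.615,-.3357,-.019],y)"; python3 -m handwheel '[[[0,0,0],[0,0,-4],0],[[0,0,0],[0,0,-9],0],[[0,0,0],[0,0,-14],0],[[0,0,0],[0,0,-19],0],[[0,0,0],[0,0,-20],0],[[0,0,0],[0,0,-20],0]]' |grep -v orient; python3 -c "
from h import *
go([*pan(-.125,-.042),.066],PY)"
```

```text
time_s: 38.7
position: [0.6123, -0.3419, -0.0198]
ft_force: [-0.3, 0.3, 5.8]
grip_width: 0.218
finger_force: 59.9
turn [ 0.08  0.02 -0.04] shift [ 0.67  0.08 -0.08] t 38.7 F [-0.3  0.3  5.8] w 0.218 ff 59.9
time_s: 39.45
position: [0.6114, -0.3414, 0.1788]
ft_force: [0.3, -0.6, -2.9]
grip_width: 0.215
finger_force: 59.4
turn [-1.000e-02 -0.000e+00 -4.421e+01] shift [ 46.17 -12.23  11.28] t 39.45 F [ 0.3 -0.6 -2.9] w 0.215 ff 59.4
```

```bash
python3 -m handwheel '[[[0,0,-5],[5,-1.3,0],0],[[0,0,-10],[10,-2.6,0],0],[[0,0,-20],[15,-4,0],0],[[0,0,-30],[20,-5.3,0],0],[[0,0,-40],[25,-6.6,0],0],[[0,0,-44.2],[30,-8,0],0],[[0,0,-44.2],[35,-9.3,0],0],[[0,0,-44.2],[40,-10.6,0],0],[[0,0,-44.2],[46.1,-12.2,0],0],[[0,0,-44.2],[46.1,-12.2,0],0],[[0,0,-44.2],[46.1,-12.2,4],0],[[0,0,-44.2],[46.1,-12.2,8],0],[[0,0,-44.2],[46.1,-12.2,11.4],0],[[0,0,-44.2],[46.1,-12.2,11.4],0],[[0,0,-44.2],[46.1,-12.2,11.4],0],[[0,0,-44.2],[46.1,-12.2,11.4],0]]' |grep -v orient
python3 - <<'E'
from h import *
go([*pan(-.125,-.042),.0642],PY)
c=tabs(0)
print(np.round(proj(c,[[*pan(-.1183+.0805,-.042+y),.084+.064] for y in (-.023,-.013,.013,.023)])).tolist())
E
```

```text
time_s: 41.45
position: [0.6236, 0.1352, 0.0667]
ft_force: [-0.5, 0.0, -2.2]
grip_width: 0.218
finger_force: 59.3
turn [ 0.12  0.04 -0.02] shift [ 0.16 -0.08  0.24] t 41.45 F [-0.5  0.  -2.2] w 0.218 ff 59.3
36 []
42 [(175, 208), (294, 324)]
48 [(175, 210), (290, 325)]
54 [(176, 213), (287, 324)]
60 [(176, 213), (287, 324)]
66 [(176, 210), (288, 324)]
72 [(177, 210), (290, 324)]
78 [(177, 211), (290, 324)]
84 [(177, 211), (289, 323)]
90 [(163, 337)]
96 [(163, 337)]
102 [(165, 335)]
108 [(227, 273)]
[[321.0, 39.0], [289.0, 39.0], [206.0, 39.0], [174.0, 39.0]]
```

```bash
python3 -m handwheel '[[[0,0,0],[1,-0.08,0.24],0],[[0,0,0],[2,-0.08,0.24],0],[[0,0,0],[3,-0.08,0.24],0],[[0,0,0],[3.9,-0.08,0.24],0],[[0,0,0],[4.3,-0.08,0.24],0],[[0,0,0],[4.7,-0.08,0.24],0],[[0,0,0],[4.7,-0.08,0.24],0],[[0,0,0],[4.7,-0.08,0.24],0]]'|grep -v orient; python3 -c "
from h import *
go([*pan(-.0742,-.042),.0642],PY)"
```

```text
time_s: 42.5
position: [0.5998, 0.1761, 0.0628]
ft_force: [0.0, -0.0, -2.3]
grip_width: 0.213
finger_force: 59.3
turn [ 0.    0.01 -0.02] shift [ 0.51  0.09 -0.14] t 42.5 F [ 0.  -0.  -2.3] w 0.213 ff 59.3
```

```bash
python3 -m handwheel '[[[0,0,0],[0.25,0.08,-0.1],0],[[0,0,0],[0.45,0.08,-0.1],0],[[0,0,0],[0.6,0.08,-0.1],0],[[0,0,0],[0.6,0.08,-0.1],0]]'|grep -v orient; python3 -c "
from h import *
go([*pan(-.0742,-.042),.0642],PY)"
```

```text
time_s: 43.0
position: [0.5984, 0.1811, 0.0639]
ft_force: [2.9, -4.6, -1.8]
grip_width: 0.219
finger_force: 59.3
turn [0.04 0.11 0.02] shift [ 0.01 -0.02 -0.03] t 43.0 F [ 2.9 -4.6 -1.8] w 0.219 ff 59.3
```

```bash
python3 -m handwheel '[[[0,0,0],[0.06,0,0.4],0],[[0,0,0],[0.06,0,0.8],0],[[0,0,0],[0.06,0,1.2],0],[[0,0,0],[0.06,0,1.5],0],[[0,0,0],[0.06,0,1.75],0],[[0,0,0],[0.06,0,1.75],0]]'|grep -v orient; python3 -m handwheel '[[[0,0,0],[0,0,0.1],0],[[0,0,0],[0,0,0.2],0],[[0,0,0],[0,0,0.2],0]]'|grep -v orient
```

```text
time_s: 43.75
position: [0.5996, 0.1812, 0.0477]
ft_force: [4.9, -9.8, 5.1]
grip_width: 0.214
finger_force: 60.5
time_s: 44.12
position: [0.5999, 0.181, 0.0465]
ft_force: [3.2, -12.2, 11.6]
grip_width: 0.217
finger_force: 61.5
```

```bash
python3 -m handwheel '[[[0,0,0],[0,0,0],40],[[0,0,0],[0,0,0],40],[[0,0,0],[0,0,0],40],[[0,0,0],[0,0,0],40],[[0,0,0],[0,0,-3],40],[[0,0,0],[0,0,-6],40],[[0,0,0],[-3,0,-12],40],[[0,0,0],[-7,0,-18],40],[[0,0,0],[-10,0,-24],60],[[0,0,0],[-10,0,-24],60],[[0,0,0],[-10,0,-24],60]]' |grep -v orient
python3 - <<'E'
from h import *
whites((.3,.75,-.5,.25))
# wrist view from above: beam tops of the three hung arms at beam z~.069+.036, lip end
c=cam('wrist'); g=cv2.cvtColor(c['img'],cv2.COLOR_RGB2HSV); m=(g[:,:,1]<70)&(g[:,:,2]>110)
for y in (.126,.042,-.042):
    P=proj(c,[[*pan(x,y),.105] for x in (-.03,-.06,-.09,-.115)]); out=[]
    for u,v in P:
        r=int(round(v)); x=np.where(m[r,max(0,int(u)-25):int(u)+26])[0]+max(0,int(u)-25) if 0<=r<384 else []
        out.append((round(u),r,(int(x[0]),int(x[-1])) if len(x) else None))
    e=proj(c,[[*pan(-.1345,y),.117]])[0]; col=m[:,int(round(e[0]))] if 0<=e[0]<512 else None
    print(y,out,'lip exp',e.round(),'last white row',None if col is None else [int(r) for r in np.where(col[:int(e[1])+30])[0][-1:]])
E
```

```text
time_s: 45.5
position: [0.6448, 0.0941, 0.2849]
ft_force: [0.6, -0.0, -0.7]
grip_width: 0.602
finger_force: 0.0
scene 371.5 [0.3914 0.1401] yaw 2.21
side 300.5 [0.4342 0.2182] yaw 2.035
0.126 [(99, 35, (92, 121)), (103, 64, (97, 125)), (107, 92, (102, 129)), (110, 114, (105, 131))] lip exp [107. 132.] last white row [133]
0.042 [(175, 35, (168, 190)), (177, 65, (171, 192)), (179, 92, (172, 193)), (181, 114, (174, 195))] lip exp [179. 132.] last white row [133]
-0.042 [(251, 36, (243, 261)), (251, 65, (243, 261)), (251, 92, (243, 260)), (251, 114, (243, 260))] lip exp [251. 132.] last white row [133]
```

All three arms read alike: lip ends at row 133 against 132 expected, and beams on their stations. The robot is clear, so I'm handing in.

```bash
python3 -c "
from rig import robot
print(robot.hand_in())"
```

```text
the job is handed in; nothing more can be done
None
```

I stood both old holders upright on the mat, hung all three arms at stations 3, 2 and 1, and handed the job in at about 46 s. The final camera check showed all three arms in place, but the hand-in returned no verdict.

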